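Move a gauge plate from its slotted rack to the check stand

ROBOT

A 7-joint arm with a two-finger parallel gripper is mounted at the origin on the work surface. World frame = base frame: x ahead of the robot, y to its left, z up, the work surface at z = 0. Lengths are in m, angles in rad, forces in N, time in s.
With the tool pointing down it reaches from about 0.4 to 0.85 m from the base axis. Payload 4.5 kg.
Tool frame: the origin (TCP) lies between the finger pads; the fingertips stand 22 mm ahead of it and the grasp point (between the pads) lies 3 mm ahead of it; z points along the fingers, y is the direction in which the jaws open and shut (so a half turn about z gives the same grasp; the last joint's range is limited). The gripper opens to 88 mm and grips with 3 to 60 N. Pads are 18 mm wide; open, the fingers measure 123 mm over their backs; the gripper's body (75 mm by 187 mm) begins 45 mm behind the grasp point.
Start: joints at [-1.161, 0.689, -0.195, 1.565, 0.157, 0.902, -0.215], TCP at [0.229, 0.581, 0.261] pointing down, gripper open.
Joint ranges: [-3.01, 3.01], [-0.46, 2.08], [-1.47, 1.51], [0.13, 2.56], [-1, 4.14], [0.04, 2.09], [-2.66, 2.66]. Speed limits (rad/s): [2.57, 2.57, 3.14, 3.14, 3.14, 3.14, 3.14].

INTERFACE

Orientations are given as a unit quaternion [w, x, y, z].
In Python, from plant import robot, capture, finder gives the robot as it stands. The module is installed in compiled form; this text tells all that it offers.
- The arm moves only by the tool servo_tool, never from a script. Its argument "increments" is a list of rows, each a list of 6 numbers: the shift along the tool's x, y, z scaled (see below), then the turn, a rotation vector about the tool's x, y, z scaled (see below). A call has 1 to 10 rows; each row is the pose to reach, as a shift and turn from the pose commanded when the call began, along the tool's axes at that moment, turning the shorter way round; what a row does not reach only later rows make up. The controller multiplies each number of a shift by 100 mm and each number of a turn by 180 degrees. A row lasts 1/8 s, in which the tool goes at most 62.5 mm and 10.7 degrees, less where a joint would pass 70% of its speed; a pose out of reach is approached as far as the arm can. A call with a number of a shift or a turn outside -1 to 1 is refused whole. A call with a gripper value outside its range is refused whole. "fingers" is the opening in per cent of the stroke, from 0 (shut) to 100 (fully open), set as the call begins (left out, the last holds). The fingers move at their own pace and stop on an object; the grip force is fixed at half the most. Time passes only in rows, so rows that repeat a pose let the fingers close. It gives the time, the measured TCP pose, the force and the opening at its end, in the units of the state.
- robot.sense(): the state, without advancing time (a new reading comes with each control period).
- capture(name): name is "side" or "top" or "wrist"; returns a dict with "color" (420x560x3 uint8, red, green, blue), "fov_y" (degrees; the focal length in pixels is half the picture's height over the tangent of half this angle, whatever the lens; pixels are square), "cx", "cy" (the principal point, pixels), "pose" (4x4, takes a point from camera to world coordinates). Camera axes: x right, y down, z forward; pixel columns grow to the right and rows downward; lengths in m; the calibration is good to about 2 mm. The wrist camera is an equidistant fisheye: a pixel r from the principal point sees the ray r / f radians off the axis. A picture is of the moment at which its call begins. There is no depth.
- robot.hand_in(): hands the job in, once; it reports no verdict.
Trained networks look in the newest picture that a camera, given by its name, has taken for a name from the list of things; names that differ only in an ending like _2 or _b are one class to them, and where a whole thing is asked for, a point or a joint stands for the part that bears it (a point fixed in the world has none). Each returns a list of dicts, best first, with "p" (0 to 1); they miss things now and then, are a little off and sometimes report something else, mostly with a low value. They report only what shows in the picture. A call takes as long as a camera call. They do not tell look-alikes from the thing itself.
- finder.cut_out(query, camera): "mask" (420x560 bool, what is visible of it) and "extent" ([left, top, right, bottom] in pixels, round what is visible of it).
- finder.mark_of(query, camera): "xy" ([column, row] in pixels: a listed point, or the origin of a listed thing).
The state is a dict: "clock": time; "joint_positions": joint angles; "qvel": joint speeds; "effort": joint torques, N m; "ee_pos": TCP position; "tool_rot": TCP orientation; "force": force on the tool from outside, world axes, zero at the start; "wrist_torque": the same for the moment, N m; "gripper_width": finger opening in m.
Only numpy, scipy, OpenCV 4.12 (cv2) and the standard library are available. Lean on these libraries where they do the work, as an engineer would, in place of code of your own. Each camera call takes 0.05 s, during which the arm holds its last target.

TASK

Slide the gauge plate with the red grip straight up out of its slot in the white rack and set it down, without dropping it, on the ledge of the sloping check stand, between the ledge's end stops and leaning flat against the backrest. Then swing the stand's red-balled keeper arm all the way across in front of the plate, to its stop. Leave the other gauges and everything else on the table where they are.

Things in the scene. Friction and masses are not known exactly. Their poses are not given: they have to be found in the camera images.
- rack: fixed white rack 170 x 94 x 66 (x, y, z), open between its two cheeks; origin: centre of its underside. Floor 10 thick. Three slots 8 wide, square to its x axis, at x = -50, 0 and +50, open at the top: grooves in the cheeks guide the plates' side edges (y = +-29 to +-37) from z = 10 to 65. Standing plates reach z = 115, their grip tabs z = 85 to 115.
- gauge_red: gauge plate with a red grip: upright flat steel plate 5 thick (its x) x 70 wide (its y) x 80 tall, with three black spots on each face, and on its top edge a red grip tab 10 thick x 42 wide, from 75 to 105 above the plate's lower edge. Origin: middle of the lower edge; z up along the plate, x square to its faces. It starts in one of the three rack slots.
- gauge_blue: gauge plate with a blue grip: upright flat steel plate 5 thick (its x) x 70 wide (its y) x 80 tall, with three black spots on each face, and on its top edge a blue grip tab 10 thick x 42 wide, from 75 to 105 above the plate's lower edge. Origin: middle of the lower edge; z up along the plate, x square to its faces. It starts in one of the three rack slots.
- gauge_yellow: gauge plate with a yellow grip: upright flat steel plate 5 thick (its x) x 70 wide (its y) x 80 tall, with three black spots on each face, and on its top edge a yellow grip tab 10 thick x 42 wide, from 75 to 105 above the plate's lower edge. Origin: middle of the lower edge; z up along the plate, x square to its faces. It starts in one of the three rack slots.
- stand: fixed check stand: aluminium base 130 x 150 x 12 carrying the sloping white backrest, the black ledge and the keeper; origin: centre line on the underside. Its front is +x (away from the robot).
- nest: backrest and ledge of the stand, leaning 0.35 rad, top towards stand -x. Origin 26 up: ledge top, corner with backrest, mid width; z up the backrest, x square out of it. Backrest 8 thick, 84 wide, up to z = 58; ledge x = 0 to 13, then a lip 5 thick, 10 high; end stops 10 high, inner faces y = +-41. Seated plate: origin at (2.5, 0, 0), z along this z, either face out, tab above backrest.
- keeper (a joint): swing angle of the steel keeper arm about its upright pivot, in rad: 0 = open, pointing to the stand's +x; grows clockwise seen from above; 1.571 = stop, pointing to the stand's -y, across the front of the plate. Starts between 0 and 0.45; it stays where it is left.
- keeper_ball (a point): centre of the red ball (24 diameter) on a 10 thick pin at the arm's end, 101 above the table, 115 from the pivot axis; the arm (8 x 8) lies 35 lower. Can be pinched from above or pushed.
- keeper_pivot (a point): point on the keeper's pivot axis at the height of the ball's centre (the pivot post, 20 diameter, ends 30 below it); fixed in the stand at x = -2, y = 52.
- puck: loose blue and steel magnet puck, 46 diameter, 44 high, to be left alone; origin: centre of the underside
- vblock: loose dark steel V-block 50 x 50 x 38, to be left alone; origin: centre of the underside
- jar: loose closed jar, 60 diameter, 70 high, to be left alone; origin: centre of the underside
- driver: loose screwdriver with orange handle lying on the table, to be left alone
- bracket: loose stamped steel bracket about 160 x 150 x 27, to be left alone
Mind the look-alikes: they are no part of the job. What is shaped like the gauge_red but purple is not meant. Of the things that look like the rack, the smaller one is meant.

How it is judged:
On the way, in this order (a step that is already met when the one before it is completed fails the run):
1. the red gauge has been slid up clear of the rack, held by the gripper (z of gauge_red in the frame of rack above 0.068 m and contact force between the fingers and gauge_red above 0.5 N), for 0.1 s.
2. the red gauge is on the stand's ledge, against the backrest, while still held: lowered, not dropped (z of gauge_red in the frame of nest between -0.004 and 0.009 m and x of gauge_red in the frame of nest between -0.002 and 0.011 m and y of gauge_red in the frame of nest between -0.009 and 0.009 m and angle between the z axis of gauge_red and the z axis of nest, either way round below 0.4 rad and contact force between the fingers and gauge_red above 0.3 N), for 0.05 s.
3. the red gauge has been let go, and the keeper arm has then been swung across to its stop (value of joint keeper above 1.4 rad and contact force between the fingers and gauge_red below 0.1 N), for 0.1 s.
At the end, for the whole second after the job is handed in: The red gauge rests on the stand's ledge (lower edge within 6 mm of it, between the end stops, foot within 6 mm of the backrest), leaning with the backrest within 0.12 rad, at rest; the keeper arm is across in front of it (at least 1.4 of 1.571 rad) (z of gauge_red in the frame of nest between -0.004 and 0.006 m and x of gauge_red in the frame of nest between -0.002 and 0.008 m and y of gauge_red in the frame of nest between -0.009 and 0.009 m and angle between the z axis of gauge_red and the z axis of nest, either way round below 0.12 rad and angle between the x axis of gauge_red and the x axis of nest, either way round below 0.15 rad and value of joint keeper above 1.4 rad and linear speed of gauge_red below 0.02 m/s and angular speed of gauge_red below 0.1 rad/s); the robot touches nothing.
It fails at once if another gauge is moved by more than 12 mm or tipped (distance of any of gauge_blue, gauge_yellow from where it was at the start of the episode above 0.012 m or angle between any of gauge_blue, gauge_yellow's own z axis and vertical above 0.25 rad).
It fails at once if a bystander on the table is moved by more than 20 mm (distance of any of puck, vblock, jar, driver, bracket from where it was at the start of the episode above 0.02 m).
It also fails if it takes over 59 s, if anything falls off the work surface, if the arm or the gripper's body presses on something with over 40 N, if the wrist force passes 120 N, or if a joint passes its speed limit or range.

## Working session

There is one attempt and no reset: what is moved stays moved. The work goes in short steps, Python scripts to look and compute and a tool call to move; the robot and the scene stay as the last step left them, time stands still between calls to the robot, and variables do not carry over. Pictures are saved under pics/ and viewed, and the job is handed in when it is done.

Besides the shell and the picture viewer there is one more tool, called after "Request:" as a command line: name --pt "numbers of a row" for each row, then --argument value for the rest. servo_tool: Moves the arm, as the interface text tells. Its arguments: {"type":"object","properties":{"increments":{"type":"array"},"fingers":{"type":"number"}},"required":["increments"]}

```bash
mkdir -p pics
cat > h.py <<'E'
import numpy as np, cv2
from plant import robot, capture, finder
from scipy.spatial.transform import Rotation as R
def f_of(c): return c['color'].shape[0]/2/np.tan(np.radians(c['fov_y'])/2)
def ray(c,uv,fish=False):
    f=f_of(c); x=(uv[0]-c['cx'])/f; y=(uv[1]-c['cy'])/f
    if fish:
        r=np.hypot(x,y); d=np.array([x/r*np.sin(r),y/r*np.sin(r),np.cos(r)]) if r>1e-9 else np.array([0,0,1.])
    else: d=np.array([x,y,1.])
    P=np.array(c['pose']); d=P[:3,:3]@d
    return P[:3,3],d/np.linalg.norm(d)
def onz(c,uv,z,fish=False):
    o,d=ray(c,uv,fish); return o+d*(z-o[2])/d[2]
def proj(c,p,fish=False):
    P=np.array(c['pose']); q=P[:3,:3].T@(np.asarray(p)-P[:3,3]); f=f_of(c)
    if fish:
        r=np.hypot(q[0],q[1]); t=np.arctan2(r,q[2]); k=f*t/max(r,1e-9)
        return np.array([c['cx']+q[0]*k,c['cy']+q[1]*k])
    return np.array([c['cx']+f*q[0]/q[2],c['cy']+f*q[1]/q[2]])
def save(n,im): cv2.imwrite('pics/'+n,im[:,:,::-1])
def rayint(c1,u1,c2,u2,f1=False,f2=False):
    o1,d1=ray(c1,u1,f1);o2,d2=ray(c2,u2,f2)
    A=np.stack([d1,-d2],1);t=np.linalg.lstsq(A,o2-o1,rcond=None)[0]
    a=o1+d1*t[0];b=o2+d2*t[1];return (a+b)/2,np.linalg.norm(a-b)
E
python3 - <<'E'
from h import *
print(robot.sense())
for n in ['side','top','wrist']:
    c=capture(n); save(n+'0.png',c['color']); print(n,c['fov_y'],c['cx'],c['cy'],np.round(c['pose'],3).tolist())
    for q in ['rack','gauge_red','gauge_blue','gauge_yellow','stand','nest','keeper_ball','keeper_pivot','puck','jar']:
        m=finder.mark_of(q,n); e=finder.cut_out(q,n)
        print(q,[(np.round(k['xy'],1).tolist(),round(k['p'],2)) for k in m],[(np.round(k['extent']).tolist(),round(k['p'],2)) for k in e])
E
```

```text
{'clock': 0.0, 'joint_positions': array([-1.16121118,  0.68994562, -0.19451408,  1.56633529,  0.15732659,
        0.90249203, -0.2150813 ]), 'qvel': array([ 7.57301078e-05,  7.41422197e-04,  2.02801275e-03,  1.40047732e-03,
        1.08195095e-04, -1.85930134e-03, -6.62711023e-04]), 'effort': array([-3.50670507e-04, -5.27565622e+01, -1.26728989e+00, -1.53431064e+01,
       -5.26483962e-02,  6.57597586e-03,  1.78955243e-04]), 'ee_pos': array([0.22921187, 0.58082568, 0.25993627]), 'tool_rot': array([-9.09916912e-05,  1.86730647e-01,  9.82410743e-01, -8.88387539e-04]), 'force': array([0.05700674, 0.08515857, 0.04549086]), 'wrist_torque': array([ 0.00486188, -0.02374728, -0.02215704]), 'gripper_width': 0.08805583726966065}
side 43.325847148250745 270.5415104192792 211.43929212902228 [[-0.972, -0.132, 0.192, 0.235], [-0.232, 0.463, -0.856, 1.331], [0.024, -0.877, -0.481, 0.842], [0.0, 0.0, 0.0, 1.0]]
rack [([364.0, 202.1], 0.88), ([273.3, 280.8], 0.56), ([270.5, 275.2], 0.2)] [([238.0, 246.0, 312.0, 294.0], 0.93), ([324.0, 161.0, 358.0, 208.0], 0.77)]
gauge_red [([208.3, 277.6], 0.82), ([
[... 1784 characters left out ...]
5.4], 0.42)] [([335.0, 170.0, 352.0, 223.0], 0.62)]
keeper_pivot [([340.8, 212.5], 0.56)] [([334.0, 166.0, 352.0, 225.0], 0.61)]
puck [([283.7, 265.7], 0.58), ([207.2, 235.3], 0.23)] [([276.0, 259.0, 291.0, 279.0], 0.63)]
jar [([155.8, 276.5], 0.94)] [([136.0, 264.0, 166.0, 286.0], 0.72)]
wrist 65.70646984690485 278.7522384726109 203.6166564849376 [[0.366, 0.88, 0.302, 0.15], [0.931, -0.346, -0.118, 0.612], [0.001, 0.324, -0.946, 0.385], [0.0, 0.0, 0.0, 1.0]]
rack [] [([146.0, 361.0, 163.0, 381.0], 0.74)]
gauge_red [([179.1, 312.6], 0.3)] []
gauge_blue [] []
gauge_yellow [] []
stand [] []
nest [] []
keeper_ball [] []
keeper_pivot [] []
puck [] []
jar [] [([155.0, 306.0, 196.0, 356.0], 0.64)]
```

Run:
```python
import cv2
for n in ['side','top']:
    im=cv2.imread(f'pics/{n}0.png')
    a=im[140:350,150:450] if n=='side' else im[120:400,120:480]
    s=2.6 if n=='side' else 2.1
    cv2.imwrite(f'pics/{n}0c.png',cv2.resize(a,None,fx=s,fy=s,interpolation=cv2.INTER_CUBIC))
```

```text
(no output)
```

View pics/side0c.png

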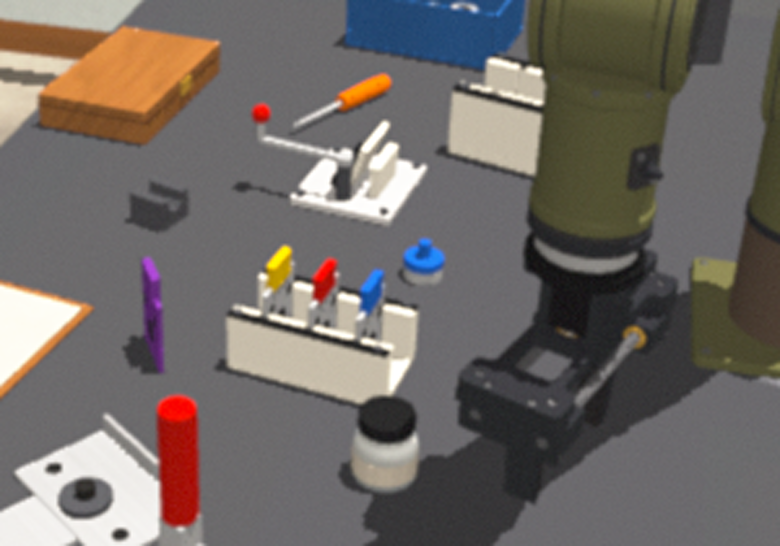

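View pics/top0c.png

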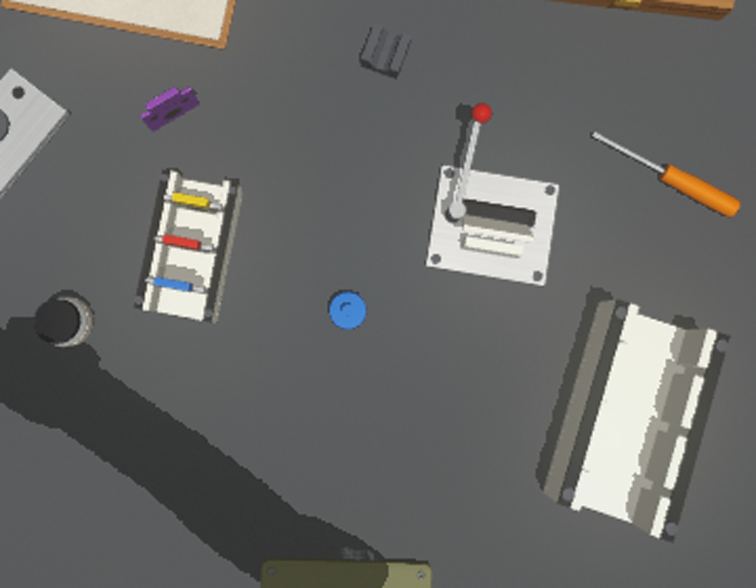

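View pics/top0.png

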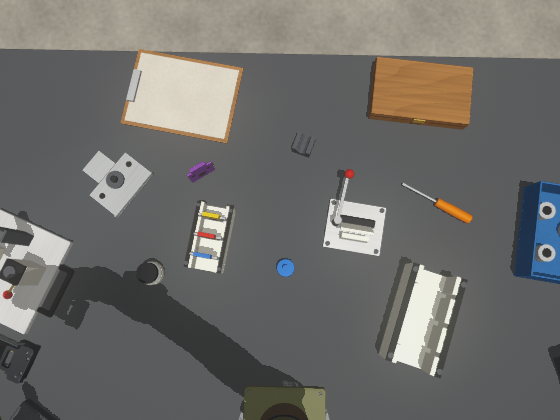

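Candidates, in top-picture pixels:
- **Gauge:** the red-gripped plate in the middle slot at about (207,236). The purple look-alike stands loose at (200,170), so it's not meant.
- **Rack:** the smaller one at (210,238), which holds the three gauges. The bigger one at (430,320) is not meant.

Next I get rough positions from the top camera.

Run:
```python
from h import *
c=capture('top'); im=c['color'].astype(int); s=capture('side'); si=s['color'].astype(int)
hsv=cv2.cvtColor(c['color'],cv2.COLOR_RGB2HSV)
def blob(mask,box):
    m=np.zeros_like(mask);l,t,r,b=box;m[t:b,l:r]=mask[t:b,l:r]
    ys,xs=np.nonzero(m);return np.stack([xs,ys],1)
H,S,V=hsv[...,0],hsv[...,1],hsv[...,2]
red=((H<8)|(H>172))&(S>150)&(V>60)
yel=(H>18)&(H<35)&(S>150)&(V>60); blu=(H>100)&(H<125)&(S>120)&(V>60)
for n,m in [('y',yel),('r',red),('b',blu)]:
    p=blob(m,(185,200,240,275)); w=np.array([onz(c,q,.115)[:2] for q in p])
    mu=w.mean(0); u,sv,vt=np.linalg.svd(w-mu); print(n,len(p),p.mean(0),mu,np.degrees(np.arctan2(vt[0][1],vt[0][0])),np.ptp((w-mu)@vt[0]))
p=blob(red,(335,160,360,185)); print('ball',len(p),p.mean(0),onz(c,p.mean(0),.101))
hs=cv2.cvtColor(s['color'],cv2.COLOR_RGB2HSV); r2=((hs[...,0]<8)|(hs[...,0]>172))&(hs[...,1]>150)
q=blob(r2,(240,170,265,195)); print('ball side',q.mean(0),rayint(c,p.mean(0),s,q.mean(0)))
q=blob(r2,(260,235,285,260)); p=blob(red,(185,200,240,275));print('redtab',rayint(c,p.mean(0),s,q.mean(0)))
k=np.array([348.,0]); 
# base corner screws from top crop
for u in [(447,172),(550,190),(538,277),(436,259)]: print('screw',onz(c,(120+u[0]/2.1,120+u[1]/2.1),.012))
for u in [(443,166),(558,184),(546,286),(427,265)]: print('corner',onz(c,(120+u[0]/2.1,120+u[1]/2.1),.012))
print('pivot',onz(c,(120+457/2.1,120+209/2.1),.071))
```

```text
y 80 [210.4   214.975] [0.52258674 0.18936121] -99.9255843069854 0.042837170694351875
r 64 [205.515625 234.578125] [0.47436747 0.19919038] -99.16332535840428 0.0397117666392974
b 62 [201.58064516 254.67741935] [0.42553183 0.20656654] -99.24050997593098 0.039977426183173626
ball 64 [349.046875 173.234375] [ 0.63700651 -0.15005956  0.101     ]
ball side [249.94736842 183.07894737] (array([ 0.63743202, -0.14964983,  0.10314393]), np.float64(0.0017841827879708518))
redtab (array([0.47587778, 0.20094611, 0.1042546 ]), np.float64(0.0011067343397192187))
screw [ 0.57812081 -0.11915802  0.012     ]
screw [ 0.55802459 -0.24896849  0.012     ]
screw [ 0.44823401 -0.23341047  0.012     ]
screw [ 0.46778836 -0.10630231  0.012     ]
corner [ 0.58569272 -0.11404321  0.012     ]
corner [ 0.56589105 -0.25908231  0.012     ]
corner [ 0.43728281 -0.2432968   0.012     ]
corner [ 0.46004005 -0.09514976  0.012     ]
pivot [ 0.52386741 -0.12564074  0.071     ]
```

```bash
cat >> h.py <<'E'
def cur():
    s=robot.sense();q=s['tool_rot'];return np.array(s['ee_pos']),R.from_quat([q[1],q[2],q[3],q[0]]),s
def rot(zdir,ydir):
    z=np.array(zdir,float);z/=np.linalg.norm(z);y=np.array(ydir,float);y-=z*(y@z);y/=np.linalg.norm(y)
    return R.from_matrix(np.stack([np.cross(y,z),y,z],1))
def down(ang): return rot([0,0,-1],[np.cos(np.radians(ang)),np.sin(np.radians(ang)),0])
def plan(p,Rt,p0=None,R0=None):
    a,b,_=cur()
    if p0 is not None:a,b=p0,R0
    p=np.array(p,float)
    while True:
        d=b.inv().apply(p-a)/.1; w=(b.inv()*Rt).as_rotvec()/np.pi
        n=max(1,np.ceil(np.abs(d).max()-1e-6)); rows=max(np.linalg.norm(d)/n*.1/.0625,np.linalg.norm(w)/n*180/10.7)
        print(np.round(np.r_[d,w]/n,3).tolist(),'rows>=',round(rows,1))
        if n==1:break
        a=a+b.apply(d*.1/n); b=b*R.from_rotvec(w*np.pi/n)
E
python3 -c "
from h import *
plan([.475,.200,.28],down(-9.6))"
```

```text
[-0.921, -0.662, -0.048, 0.0, -0.0, 0.108] rows>= 1.8
[-0.817, -0.237, -0.036, 0.0, -0.0, 0.081] rows>= 1.4
[-0.85, -0.023, -0.036, 0.0, -0.0, 0.081] rows>= 1.4
[-0.828, 0.193, -0.036, 0.0, -0.0, 0.081] rows>= 1.4
[-0.753, 0.396, -0.036, 0.0, -0.0, 0.081] rows>= 1.4
```

Request:
servo_tool --pt "-0.46 -0.33 -0.03 0 0 0.054" --pt "-0.92 -0.66 -0.05 0 0 0.108" --pt "-0.92 -0.66 -0.05 0 0 0.108" --fingers 30

```text
clock: 3.62
ee_pos: [0.2948, 0.4817, 0.266]
tool_rot: [0.002, 0.354, 0.935, -0.001]
force: [-0.7, -0.2, 0.3]
gripper_width: 0.0601
```

Request:
servo_tool --pt "-0.41 -0.12 -0.02 0 0 0.04" --pt "-0.82 -0.24 -0.04 0 0 0.08" --pt "-0.82 -0.24 -0.04 0 0 0.08"

```text
clock: 4.0
ee_pos: [0.339, 0.412, 0.27]
tool_rot: [0.001, 0.467, 0.884, -0.0]
force: [-0.3, 0.0, -0.3]
gripper_width: 0.0304
```

Request:
servo_tool --pt "-0.43 -0.02 -0.02 0 0 0.04" --pt "-0.85 -0.02 -0.04 0 0 0.08" --pt "-0.85 -0.02 -0.04 0 0 0.08"

```text
clock: 4.38
ee_pos: [0.3851, 0.3419, 0.2739]
tool_rot: [0.001, 0.573, 0.819, 0.0]
force: [-0.2, -0.1, -0.0]
gripper_width: 0.0266
```

Request:
servo_tool --pt "-0.41 0.1 -0.02 0 0 0.04" --pt "-0.83 0.19 -0.04 0 0 0.08" --pt "-0.83 0.19 -0.04 0 0 0.08"

```text
clock: 4.75
ee_pos: [0.4313, 0.2712, 0.2779]
tool_rot: [0.001, 0.671, 0.742, 0.0]
force: [-0.7, 1.3, -0.2]
gripper_width: 0.0265
```

```bash
python3 -c "
from h import *
plan([.475,.200,.28],down(-9.6))"
```

```text
[-0.752, 0.363, -0.021, 0.0, 0.0, 0.085] rows>= 1.4
```

Request:
servo_tool --pt "-0.38 0.18 -0.01 0 0 0.042" --pt "-0.75 0.36 -0.02 0 0 0.085" --pt "-0.75 0.36 -0.02 0 0 0.085"

```text
clock: 5.12
ee_pos: [0.4746, 0.2008, 0.2798]
tool_rot: [0.0, 0.763, 0.646, 0.0]
force: [-0.7, 0.0, 0.3]
gripper_width: 0.0265
```

Run:
```python
from h import *
c=capture('wrist'); save('w1.png',c['color']); print(cur()[0],cur()[1].as_matrix().round(3).tolist(),c['pose'].round(4).tolist())
import pickle; pickle.dump(c,open('w1.pkl','wb'))
```

```text
[0.47336596 0.20274538 0.27958222] [[0.161, 0.987, -0.0], [0.987, -0.161, 0.001], [0.001, -0.0, -1.0]] [[0.9865, -0.1552, -0.0526, 0.4877], [-0.1639, -0.9333, -0.3195, 0.2842], [0.0005, 0.3238, -0.9461, 0.4042], [0.0, 0.0, 0.0, 1.0]]
```

View pics/w1.png

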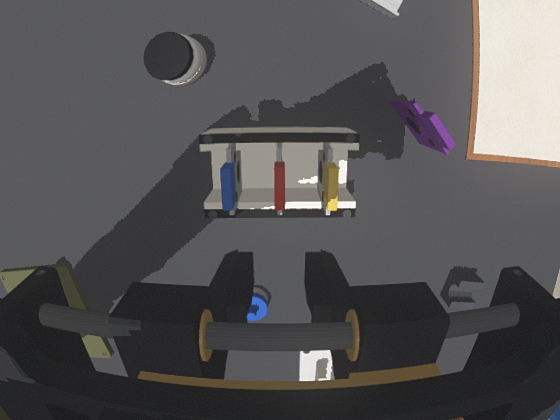

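Run:
```python
from h import *
import pickle; c=pickle.load(open('w1.pkl','rb'))
hsv=cv2.cvtColor(c['color'],cv2.COLOR_RGB2HSV);H,S,V=hsv[...,0].astype(int),hsv[...,1],hsv[...,2]
M={'r':((H<8)|(H>172))&(S>120)&(V>40),'y':(H>18)&(H<35)&(S>120)&(V>40),'b':(H>100)&(H<125)&(S>120)&(V>40)}
for n,m in M.items():
    m=m.copy();m[:140]=0;m[222:]=0;m[:,:200]=0;m[:,360:]=0
    ys,xs=np.nonzero(m); print(n,xs.min(),xs.max(),ys.min(),ys.max())
    for y in range(ys.min(),ys.max()+1,6):
        x=xs[ys==y]; a=onz(c,(x.min()-.5,y),.115,True);b=onz(c,(x.max()+.5,y),.115,True)
        print(y,x.min(),x.max(),np.round(a[:2],4),np.round(b[:2],4))
    print('bottom end',onz(c,(xs[ys==ys.max()].mean(),ys.max()+.5),.115,True))
a=cv2.resize(c['color'][110:230,190:370],None,fx=4.4,fy=4.4,interpolation=cv2.INTER_CUBIC);save('w1c.png',a)
```

```text
r 275 284 162 209
162 276 282 [0.4753 0.2263] [0.4815 0.2253]
168 275 283 [0.4734 0.2209] [0.4815 0.2196]
174 275 283 [0.4725 0.2154] [0.4806 0.214 ]
180 275 283 [0.4715 0.2098] [0.4797 0.2084]
186 275 284 [0.4706 0.2041] [0.4797 0.2026]
192 275 284 [0.4696 0.1984] [0.4788 0.1969]
198 275 284 [0.4686 0.1927] [0.4778 0.1911]
204 275 283 [0.4676 0.1868] [0.476  0.1854]
bottom end [0.47089942 0.18068686 0.115     ]
y 324 337 163 210
163 325 333 [0.5192 0.2183] [0.5274 0.217 ]
169 325 337 [0.5185 0.2127] [0.5305 0.2109]
175 325 337 [0.5177 0.2071] [0.5298 0.2052]
181 328 336 [0.5198 0.201 ] [0.5282 0.1996]
187 324 337 [0.5154 0.1958] [0.5285 0.1937]
193 325 336 [0.5156 0.1899] [0.5269 0.188 ]
199 324 337 [0.5139 0.1841] [0.5272 0.182 ]
205 326 336 [0.5151 0.1779] [0.5256 0.1761]
bottom end [0.52117056 0.17123857 0.115     ]
b 221 234 163 210
163 226 233 [0.4301 0.2332] [0.4374 0.2319]
169 221 230 [0.4243 0.2285] [0.4335 0.2269]
175 221 230 [0.4231 0.2229] [0.4323 0.2213]
181 221 233 [0.4219 0.2173] [0.434  0.2152]
187 222 233 [0.4216 0.2115] [0.4328 0.2096]
193 222 233 [0.4203 0.2058] [0.4316 0.2038]
199 222 232 [0.419 0.2  ] [0.4294 0.1982]
205 223 232 [0.4186 0.1939] [0.4282 0.1924]
bottom end [0.42077932 0.18794044 0.115     ]
```

View pics/w1c.png

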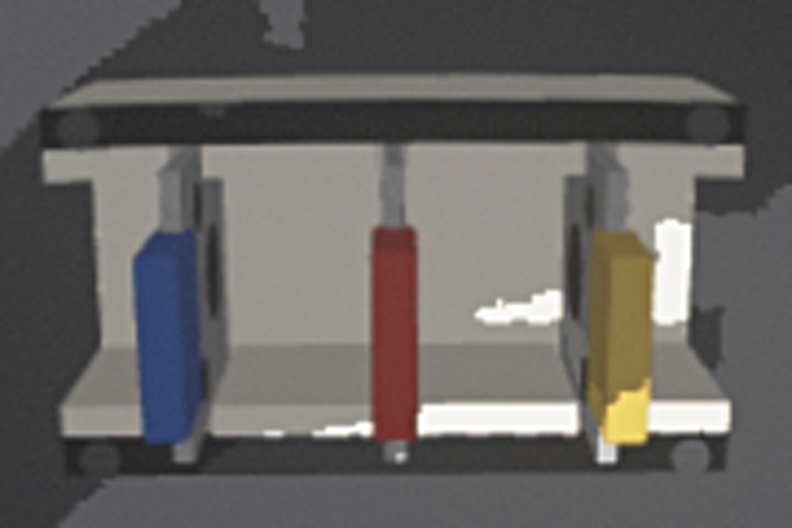

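```bash
python3 -c "
from h import *
plan([.4746,.2011,.108],down(-9.4)); print(cur()[0])"
```

```text
[-0.008, 0.008, 0.858, -0.0, -0.0, 0.0] rows>= 1.4
[-0.008, 0.008, 0.858, -0.0, -0.0, 0.0] rows>= 1.4
[0.47336596 0.20274538 0.27958222]
```

Request:
servo_tool --pt "-0.01 0.01 0.4 0 0 0" --pt "-0.02 0.02 0.8 0 0 0" --pt "-0.02 0.02 0.8 0 0 0" --pt "-0.02 0.02 0.8 0 0 0"

```text
clock: 5.68
ee_pos: [0.4752, 0.2007, 0.2006]
tool_rot: [-0.0, 0.762, 0.648, 0.001]
force: [0.1, 0.4, 0.6]
gripper_width: 0.0266
```

```bash
python3 -c "
from h import *
plan([.4746,.2011,.108],down(-9.4)); print(cur()[0])"
```

```text
[0.001, -0.007, 0.926, 0.0, -0.001, 0.001] rows>= 1.5
[0.47519334 0.20069567 0.20062241]
```

Request:
servo_tool --pt "0 -0.003 0.3 0 0 0" --pt "0 -0.006 0.6 0 0 0" --pt "0 -0.006 0.8 0 0 0" --pt "0 -0.006 0.925 0 0 0" --pt "0 -0.006 0.925 0 0 0"

```text
clock: 6.3
ee_pos: [0.4749, 0.1994, 0.1076]
tool_rot: [-0.0, 0.763, 0.647, 0.0]
force: [-0.4, 0.1, 0.5]
gripper_width: 0.0265
```

Request:
servo_tool --pt "0 0 0 0 0 0" --pt "0 0 0 0 0 0" --pt "0 0 0 0 0 0" --pt "0 0 0 0 0 0" --fingers 0

```text
clock: 6.8
ee_pos: [0.4751, 0.1991, 0.1081]
tool_rot: [0.0, 0.763, 0.646, 0.001]
force: [-0.2, 0.4, 6.2]
gripper_width: 0.0097
```

Run:
```python
from h import *
c=capture('wrist'); save('w2.png',c['color'][100:330,150:420]);print(cur())
```

```text
(array([0.47512468, 0.19910353, 0.10807247]), Rotation.from_matrix(array([[ 1.64546762e-01,  9.86368117e-01,  1.51693883e-03],
                            [ 9.86368638e-01, -1.64548218e-01,  8.90451448e-04],
                            [ 1.12792250e-03,  1.34973998e-03, -9.99998453e-01]])), {'clock': 6.85, 'joint_positions': array([-0.52973442,  0.80333532,  0.07198536,  2.02400362, -0.16665034,
        0.31790956, -0.48665772]), 'qvel': array([ 0.00012098, -0.00017262,  0.0013016 , -0.00023428, -0.00074887,
        0.0005847 ,  0.00200403]), 'effort': array([ 1.50012695e-01, -4.51519883e+01,  2.22766399e+00, -5.73954061e+00,
       -1.92431087e-02, -1.81374103e-01, -2.66618020e-02]), 'ee_pos': array([0.47512468, 0.19910353, 0.10807247]), 'tool_rot': array([1.50474238e-04, 7.63068384e-01, 6.46317158e-01, 8.66521723e-04]), 'force': array([-0.27273124, -0.53609264,  6.10915206]), 'wrist_torque': array([-0.06029445,  0.23001189,  0.0294668 ]), 'gripper_width': 0.010139637243177771})
```

View pics/w2.png

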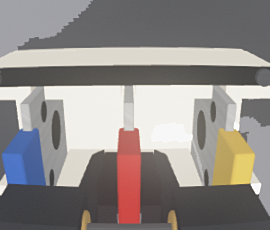

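The jaws hold the red tab (opening 10 mm, tab centred between the fingers at about (130,170) in the crop). Now I lift it straight up.

Request:
servo_tool --pt "0 0 -0.1 0 0 0" --pt "0 0 -0.3 0 0 0" --pt "0 0 -0.5 0 0 0" --pt "0 0 -0.7 0 0 0" --pt "0 0 -0.9 0 0 0" --pt "0 0 -1 0 0 0"

```text
clock: 7.6
ee_pos: [0.4746, 0.1988, 0.2083]
tool_rot: [0.0, 0.763, 0.646, 0.0]
force: [0.3, 0.1, -3.0]
gripper_width: 0.0095
```

Request:
servo_tool --pt "0 0 -0.4 0 0 0" --pt "0 0 -0.8 0 0 0" --pt "0 0 -0.8 0 0 0"

```text
clock: 7.98
ee_pos: [0.4759, 0.1993, 0.2895]
tool_rot: [0.001, 0.763, 0.646, 0.003]
force: [0.5, -0.3, -3.6]
gripper_width: 0.0098
```

Run:
```python
from h import *
c=capture('side'); a=c['color'][120:340,160:420]; save('s2.png',cv2.resize(a,None,fx=2.8,fy=2.6));print(cur()[0])
```

```text
[0.47466449 0.1989043  0.2877571 ]
```

View pics/s2.png

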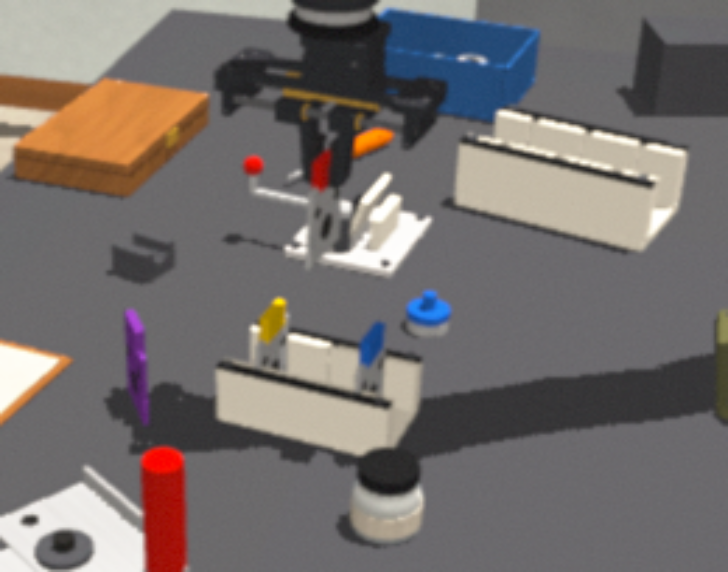

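```bash
python3 -c "
from h import *
plan([.525,-.25,.29],down(-8)); print(cur()[0])"
```

```text
[-0.869, 0.247, -0.005, 0.0, -0.0, -0.002] rows>= 1.4
[-0.87, 0.243, -0.005, 0.0, -0.0, -0.002] rows>= 1.4
[-0.872, 0.238, -0.005, 0.0, -0.0, -0.002] rows>= 1.4
[-0.873, 0.234, -0.005, 0.0, -0.0, -0.002] rows>= 1.4
[-0.874, 0.229, -0.005, 0.0, -0.0, -0.002] rows>= 1.4
[0.47466449 0.1989043  0.2877571 ]
```

Request:
servo_tool --pt "-0.3 0.08 0 0 0 0" --pt "-0.65 0.18 0 0 0 0" --pt "-1 0.28 -0.01 0 0 -0.002"

```text
clock: 8.4
ee_pos: [0.4844, 0.0944, 0.2863]
tool_rot: [-0.001, 0.761, 0.649, -0.002]
force: [-0.3, -0.2, -2.9]
gripper_width: 0.0099
```

Request:
servo_tool --pt "-0.35 0.1 0 0 0 0" --pt "-0.7 0.2 0 0 0 -0.001" --pt "-1 0.28 0 0 0 -0.002"

```text
clock: 8.78
ee_pos: [0.4963, -0.0091, 0.2863]
tool_rot: [-0.001, 0.759, 0.651, -0.002]
force: [0.8, 0.4, -2.5]
gripper_width: 0.0094
```

Request:
servo_tool --pt "-0.35 0.1 0 0 0 0" --pt "-0.7 0.2 0 0 0 -0.001" --pt "-1 0.28 0 0 0 -0.002"

```text
clock: 9.15
ee_pos: [0.5087, -0.1119, 0.2862]
tool_rot: [-0.002, 0.757, 0.653, -0.001]
force: [-0.3, 0.5, -3.3]
gripper_width: 0.0096
```

Request:
servo_tool --pt "-0.35 0.1 0 0 0 0" --pt "-0.7 0.2 0 0 0 -0.001" --pt "-1 0.27 0 0 0 -0.002"

```text
clock: 9.52
ee_pos: [0.5209, -0.2146, 0.2859]
tool_rot: [-0.002, 0.755, 0.656, -0.001]
force: [-0.3, -0.8, -2.5]
gripper_width: 0.0094
```

```bash
python3 -c "
from h import *
plan([.525,-.25,.29],down(-8)); print(cur()[0])"
```

```text
[-0.345, 0.09, -0.042, -0.001, -0.0, -0.0] rows>= 0.6
[ 0.52090413 -0.21459588  0.28587677]
```

Request:
servo_tool --pt "-0.35 0.08 -0.04 0 0 0" --pt "-0.35 0.08 -0.04 0 0 0" --pt "-0.35 0.08 -0.04 0 0 0"

```text
clock: 9.9
ee_pos: [0.5243, -0.2481, 0.2904]
tool_rot: [-0.002, 0.755, 0.656, -0.0]
force: [0.2, 0.6, -2.9]
gripper_width: 0.0098
```

Run:
```python
from h import *
c=capture('wrist'); save('w3.png',c['color']); print(cur()[0],c['pose'][:3,3])
import pickle; pickle.dump(c,open('w3.pkl','wb'))
for q in ['nest','keeper_pivot','keeper_ball','gauge_red']: print(q,[(np.round(k['xy'],1),round(k['p'],2)) for k in finder.mark_of(q,'wrist')])
a=c['color'][0:230,180:400];save('w3c.png',cv2.resize(a,None,fx=3,fy=2.6 if 0 else 2.6))
```

```text
[ 0.52463127 -0.24760311  0.2907173 ] [ 0.53580917 -0.16468063  0.41500337]
nest [(array([262.5, 105.9]), 0.84)]
keeper_pivot []
keeper_ball []
gauge_red [(array([281.1, 215.1]), 0.64)]
```

View pics/w3.png

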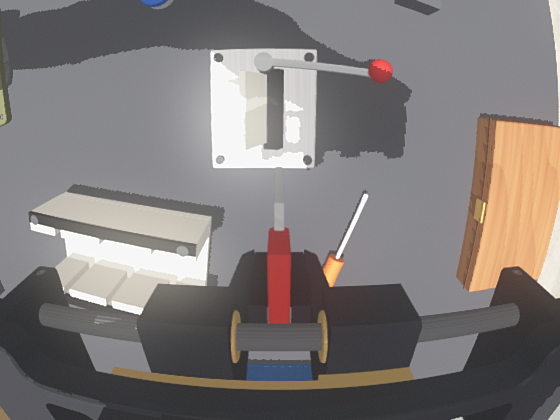

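Run:
```python
from h import *
import pickle; c=pickle.load(open('w3.pkl','rb'))
a=cv2.resize(c['color'][42:176,200:400],None,fx=4,fy=4,interpolation=cv2.INTER_CUBIC); save('w3c.png',a)
```

```text
(no output)
```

View pics/w3c.png

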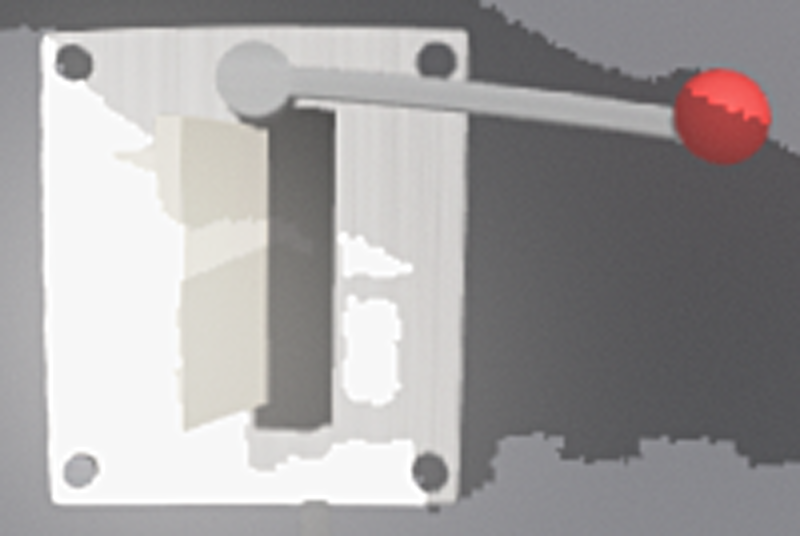

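```bash
cat > fit.py <<'E'
from h import *
import pickle; c=pickle.load(open('w3.pkl','rb'))
from scipy.optimize import least_squares
px=lambda u:np.array(u)/4+np.array([200,42])-0.375
pts=[((-65,75,12),(43,33)),((65,75,12),(468,30)),((65,-75,12),(458,500)),((-65,-75,12),(53,503)),((-2,52,71),(258,79))]
sl,cl=np.sin(.35),np.cos(.35)
def model(p,withx0=True):
    x,y,a,x0,ba=p; Rz=R.from_euler('z',a)
    T=lambda m:Rz.apply(np.array(m)/1000.)+[x,y,0]
    pv=T((-2,52,0))
    L=[T(m) for m,_ in pts]+[T((x0*1000-58*sl,-42,26+58*cl)),T((x0*1000,-42,26)),T((x0*1000-58*sl,42,26+58*cl))]
    L.append(pv+[.115*np.cos(a-ba),.115*np.sin(a-ba),.101])
    return L
obs=[px(u) for _,u in pts]+[px((182,431)),px((268,403)),px((182,120)),px((722,116))]
def res(p): return (np.array([proj(c,m,True) for m in model(p)])-obs).ravel()
r=least_squares(res,[.51,-.18,-.14,0,.05]); x,y,a,x0,ba=r.x
if __name__=='__main__':
    print(r.x,np.degrees(a)); print(res(r.x).reshape(-1,2).round(1))
    t=capture('top'); 
    for m in model(r.x): print(np.round(m,4), proj(t,m).round(1))
    save('t3.png',cv2.resize(t['color'][150:280,300:420],None,fx=5,fy=5))
E
python3 fit.py
```

```text
[ 0.51529087 -0.17555873 -0.15279765  0.00293507  0.06163545] -8.754660186330879
[[ 2.1 -0.7]
 [ 2.5  0.2]
 [ 1.4  1.6]
 [ 1.1 -0.3]
 [-3.4 -0.4]
 [ 0.1  1.1]
 [-0.2  0.8]
 [ 0.1 -1.9]
 [-2.4 -0.2]]
[ 0.4625 -0.0915  0.012 ] [322.  245.2]
[ 0.5909 -0.1113  0.012 ] [329.9 197.1]
[ 0.5681 -0.2596  0.012 ] [385.9 206.8]
[ 0.4396 -0.2398  0.012 ] [378.7 255.3]
[ 0.5212 -0.1239  0.071 ] [336.9 220.5]
[ 0.4921 -0.2145  0.0805] [373.6 232.5]
[ 0.5118 -0.2175  0.026 ] [371. 227.]
[ 0.5049 -0.1315  0.0805] [340.3 226.6]
[ 0.6336 -0.1483  0.101 ] [348.3 174.6]
```

```bash
python3 - <<'E'
s=open('fit.py').read()
s=s.replace("x,y,a,x0,ba=p;","x,y,a,x0,ba,bx=p;").replace("L=[T(m) for m,_ in pts]","L=[T((m[0]+(bx*1000 if m[2]==12 else 0),m[1],m[2])) for m,_ in pts]").replace("0,.05]); x,y,a,x0,ba=r.x","0,.05,0]); x,y,a,x0,ba,bx=r.x")
open('fit.py','w').write(s)
E
python3 fit.py
```

```text
[ 0.51877191 -0.17597654 -0.14357767 -0.00066419  0.07146699 -0.00575673] -8.226394579554862
[[-0.2 -0.1]
 [ 0.1 -0.5]
 [ 0.2  1.1]
 [-0.1  0.1]
 [-0.5 -0.5]
 [ 0.3  1.2]
 [ 0.   0.8]
 [-0.4 -1.8]
 [ 0.5  0. ]]
[ 0.4595 -0.0916  0.012 ] [322.  246.4]
[ 0.5881 -0.1102  0.012 ] [329.5 198.1]
[ 0.5667 -0.2587  0.012 ] [385.6 207.3]
[ 0.438  -0.2401  0.012 ] [378.8 255.9]
[ 0.5242 -0.1242  0.071 ] [337.1 219.4]
[ 0.4924 -0.2146  0.0805] [373.7 232.4]
[ 0.5121 -0.2174  0.026 ] [371.  226.9]
[ 0.5044 -0.1315  0.0805] [340.3 226.8]
[ 0.6366 -0.1488  0.101 ] [348.5 173.4]
```

View pics/t3.png

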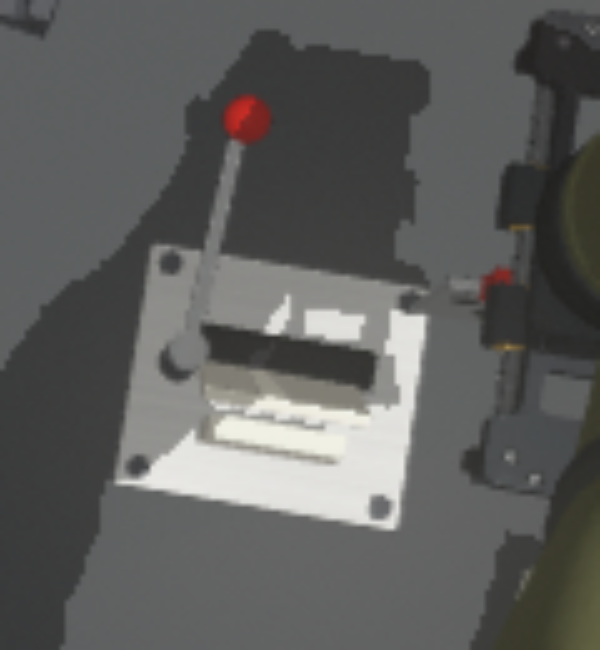

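```bash
cat > nest.py <<'E'
from h import *
A=-.1436
N=np.array([.5181,-.1768,.026]); Rz=R.from_euler('z',A)
nz=Rz.apply([-np.sin(.35),0,np.cos(.35)]); nx=Rz.apply([np.cos(.35),0,np.sin(.35)]); ny=Rz.apply([0,1,0])
RT=rot(-nz,nx); LAT=.002; H=.098
def tcp(x,y,z): return N+nx*x+ny*(y-LAT)+nz*(z+H)
E
python3 - <<'E'
from nest import *
import pickle; c=pickle.load(open('w3.pkl','rb'))
p,Rr=np.array([ 0.52463127,-0.24760311,0.2907173 ]),cur()[1]
for d in (0,.002,.004): print(d,'bottom+y corner',proj(c,p+Rr.apply([.035+d,0,.098]),True),'top plate corner',proj(c,p+Rr.apply([.035+d,0,.018]),True),'tab top end',proj(c,p+Rr.apply([.021+d,0,-.007]),True), 'tab bottom end', proj(c,p+Rr.apply([.021+d,0,.023]),True))
save('w3d.png',cv2.resize(c['color'][160:260,240:320],None,fx=6,fy=6,interpolation=cv2.INTER_NEAREST))
plan(tcp(.006,0,.09),RT)
E
```

```text
0 bottom+y corner [280.6339743  167.04988268] top plate corner [280.89459514 204.16946868] tab top end [280.91879552 256.59259628] tab bottom end [280.79243427 227.809872  ]
0.002 bottom+y corner [280.63963911 164.25255585] top plate corner [280.90608909 200.05992907] tab top end [280.93523681 252.24908541] tab bottom end [280.80400674 224.05305466]
0.004 bottom+y corner [280.64523471 161.4450782 ] top plate corner [280.91744808 195.91600108] tab top end [280.95162097 247.84466097] tab bottom end [280.81549961 220.26010859]
[0.684, -0.759, 0.875, -0.111, -0.0, 0.001] rows>= 2.2
```

View pics/w3d.png

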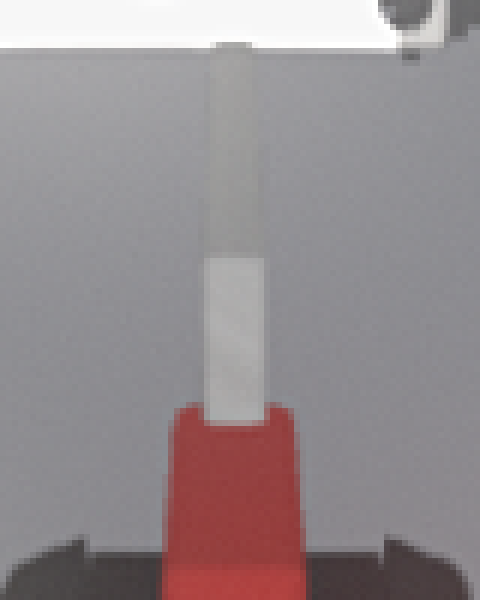

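```bash
sed -i 's/LAT=.002/LAT=.0005/; s/-.1768/-.1765/' nest.py; python3 -c "
from nest import *
plan(tcp(.006,0,.09),RT);print(tcp(.006,0,.09),cur()[0])"
```

```text
[0.702, -0.759, 0.875, -0.111, -0.0, 0.001] rows>= 2.2
[ 0.4598054  -0.16857608  0.20465946] [ 0.52525598 -0.24867413  0.29216213]
```

Request:
servo_tool --pt "0.2 -0.2 0.2 -0.03 0 0" --pt "0.4 -0.4 0.45 -0.07 0 0" --pt "0.6 -0.65 0.7 -0.111 0 0" --pt "0.7 -0.76 0.87 -0.111 0 0.001" --pt "0.7 -0.76 0.87 -0.111 0 0.001" --pt "0.7 -0.76 0.87 -0.111 0 0.001"

```text
clock: 11.0
ee_pos: [0.467, -0.1734, 0.2196]
tool_rot: [0.121, 0.744, 0.648, 0.108]
force: [0.4, -0.5, -2.0]
gripper_width: 0.0097
```

Run:
```python
from nest import *
c=capture('wrist'); save('w4.png',c['color']); s=capture('side'); save('s4.png',cv2.resize(s['color'][120:260,200:380],None,fx=4,fy=4))
p,Rr,st=cur(); print(p,tcp(.006,0,.09),(Rr.inv()*RT).as_rotvec())
d=p-N; print('plate in nest',d@nx,d@ny+LAT,d@nz-H)
plan(tcp(.006,0,.02),RT)
```

```text
[ 0.46709107 -0.17335104  0.219594  ] [ 0.4598054  -0.16857608  0.20465946] [-0.02401617 -0.00670107  0.0016979 ]
plate in nest 0.018536435817916024 -0.003683190536132823 0.10132226524743293
[0.032, -0.106, 0.816, -0.008, -0.002, 0.001] rows>= 1.3
```

View pics/w4.png

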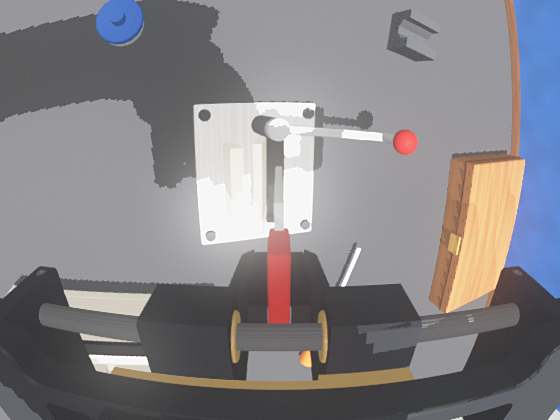

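View pics/s4.png

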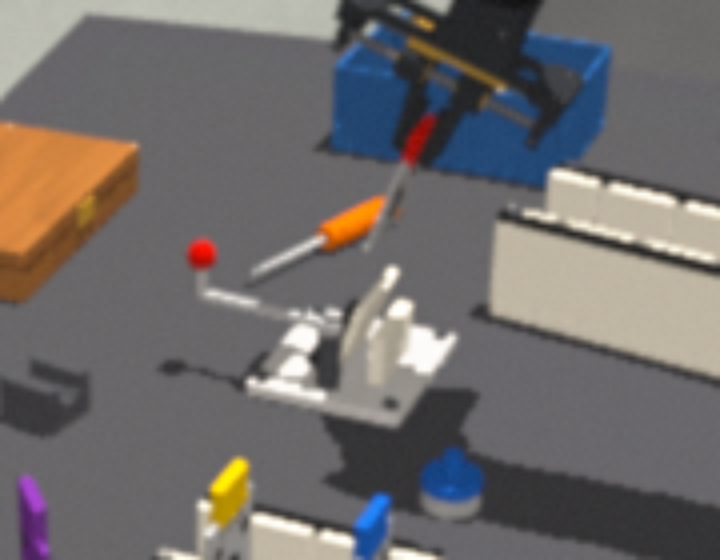

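Run:
```python
from nest import *
p,Rr,st=cur(); print(np.round(st['joint_positions'],3),np.round(st['qvel'],3),p)
```

```text
[ 0.32   0.531 -0.035  2.265 -0.999  0.043  1.145] [ 0.008 -0.    -0.001 -0.017 -0.034  0.003 -0.079] [ 0.46709107 -0.17335104  0.219594  ]
```

```bash
cat >> nest.py <<'E'
def pose(x,y,z,t=.35):
    tz=-Rz.apply([-np.sin(t),0,np.cos(t)]); Rt=rot(tz,nx)
    o=N+nx*x+ny*(y-LAT)+nz*z
    return o-tz*H,Rt
def where():
    p,Rr,st=cur(); M=Rr.as_matrix(); o=p+M[:,2]*H-N
    print('plate in nest mm',np.round(np.array([o@nx,o@ny+LAT,o@nz])*1000,1),'tilt',round(float(np.arctan2(M[:,2]@Rz.apply([1,0,0]),-M[2,2])),3),'roll',round(float(M[:,2]@ny),3),'J',np.round(st['joint_positions'],2),'F',np.round(st['force'],1),st['clock'])
E
python3 -c "
from nest import *
where(); plan(*pose(.007,0,.08,.26))"
```

```text
plate in nest mm [ 16.2  -3.  101.4] tilt 0.326 roll 0.007 J [ 0.32  0.53 -0.03  2.27 -1.    0.04  1.14] F [ 0.4  0.1 -2.2] 11.1
[0.035, -0.022, 0.218, 0.021, -0.002, 0.001] rows>= 0.4
```

```bash
python3 -c "
from nest import *
plan(*pose(.007,0,.08,.26),p0=tcp(.006,0,.09),R0=RT)"
```

```text
[-0.0, 0.098, 0.104, 0.029, 0.0, 0.0] rows>= 0.5
```

Request:
servo_tool --pt "0 0.1 0.1 0.029 0 0" --pt "0 0.1 0.1 0.029 0 0" --pt "0 0.1 0.1 0.029 0 0" --pt "0 0.1 0.1 0.029 0 0"

```text
clock: 11.6
ee_pos: [0.4796, -0.1751, 0.2133]
tool_rot: [0.086, 0.751, 0.65, 0.08]
force: [0.6, -0.2, -3.0]
gripper_width: 0.0093
```

```bash
python3 -c "
from nest import *
where(); plan(*pose(.007,0,.05,.26))"
```

```text
plate in nest mm [17.  -3.  91.8] tilt 0.235 roll 0.007 J [ 0.08  0.59  0.32  2.17 -0.93  0.28  1.07] F [ 0.6 -0.2 -3. ] 11.6
[0.034, -0.076, 0.427, -0.008, -0.002, -0.0] rows>= 0.7
```

```bash
python3 -c "
from nest import *
plan(*pose(.007,0,.06,.30))"
```

```text
[0.034, -0.127, 0.329, -0.021, -0.002, -0.0] rows>= 0.6
```

Request:
servo_tool --pt "0.017 -0.06 0.16 -0.01 -0.001 0" --pt "0.034 -0.127 0.33 -0.021 -0.002 0" --pt "0.034 -0.127 0.33 -0.021 -0.002 0" --pt "0.034 -0.127 0.33 -0.021 -0.002 0"

```text
clock: 12.1
ee_pos: [0.4817, -0.1754, 0.1881]
tool_rot: [0.107, 0.749, 0.647, 0.094]
force: [-0.3, 0.2, -2.4]
gripper_width: 0.0094
```

```bash
python3 -c "
from nest import *
where(); plan(*pose(.007,0,.02,.30));plan(*pose(.007,0,.02,.33))"
```

```text
plate in nest mm [15.4 -3.4 66.8] tilt 0.287 roll 0.002 J [ 0.29  0.61 -0.01  2.22 -1.    0.04  1.13] F [-0.3  0.2 -2.4] 12.1
[0.035, -0.067, 0.473, -0.004, -0.001, -0.0] rows>= 0.8
[0.035, -0.097, 0.474, -0.014, -0.001, -0.0] rows>= 0.8
```

```bash
python3 -c "
from nest import *
plan(*pose(.008,0,.045,.23))"
```

```text
[0.036, -0.005, 0.224, 0.018, -0.001, -0.0] rows>= 0.4
```

Request:
servo_tool --pt "0.036 0 0.05 0.018 -0.001 0" --pt "0.036 -0.005 0.12 0.018 -0.001 0" --pt "0.036 -0.005 0.22 0.018 -0.001 0" --pt "0.036 -0.005 0.22 0.018 -0.001 0"

```text
clock: 12.6
ee_pos: [0.4877, -0.1711, 0.1659]
tool_rot: [0.086, 0.751, 0.651, 0.075]
force: [0.4, -0.0, -2.5]
gripper_width: 0.0097
```

Run:
```python
from nest import *
where(); plan(*pose(.007,0,.02,.23))
c=capture('wrist'); save('w5.png',c['color'])
```

```text
plate in nest mm [ 7.2  1.6 44.7] tilt 0.229 roll 0.002 J [ 0.2   0.67  0.11  2.19 -0.98  0.12  1.1 ] F [ 0.4 -0.  -2.5] 12.6
[-0.015, 0.027, 0.245, -0.0, -0.001, 0.0] rows>= 0.4
```

View pics/w5.png

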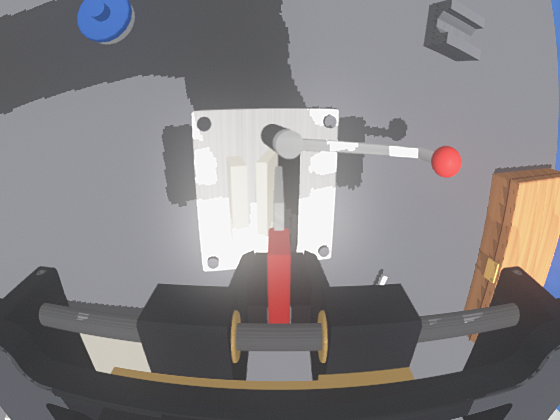

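Request:
servo_tool --pt "-0.008 0.01 0.08 0 0 0" --pt "-0.015 0.02 0.16 0 0 0" --pt "-0.015 0.027 0.245 0 0 0" --pt "-0.015 0.027 0.245 0 0 0"

```text
clock: 13.15
ee_pos: [0.4956, -0.174, 0.1423]
tool_rot: [0.086, 0.751, 0.651, 0.075]
force: [0.5, 0.2, -2.8]
gripper_width: 0.0099
```

Run:
```python
from nest import *
where(); plan(*pose(.006,0,.008,.24))
c=capture('wrist'); save('w6.png',cv2.resize(c['color'][100:280,160:400],None,fx=3.2,fy=3.2)); s=capture('side'); save('s6.png',cv2.resize(s['color'][150:240,220:340],None,fx=6,fy=6))
```

```text
plate in nest mm [ 6.7 -0.1 19.7] tilt 0.228 roll 0.001 J [ 0.26  0.72  0.02  2.17 -0.99  0.05  1.1 ] F [ 0.5  0.2 -2.8] 13.15
[0.002, -0.005, 0.117, -0.004, -0.0, 0.0] rows>= 0.2
```

View pics/w6.png

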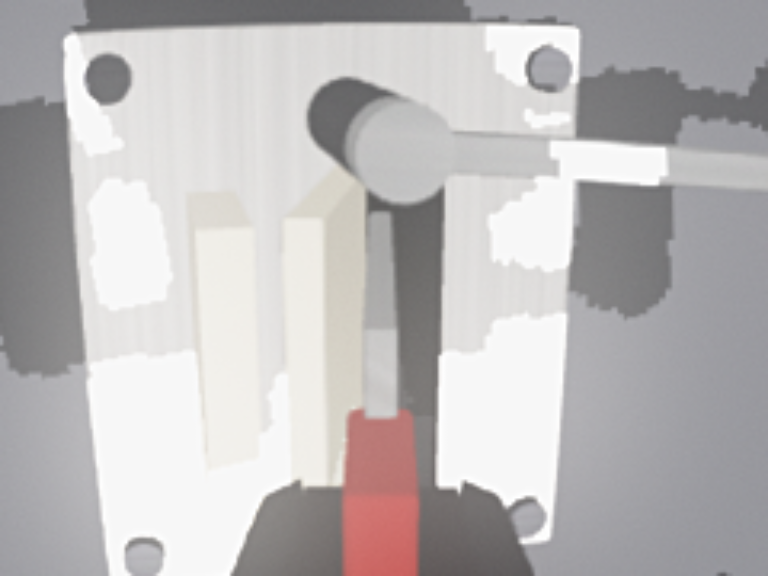

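View pics/s6.png

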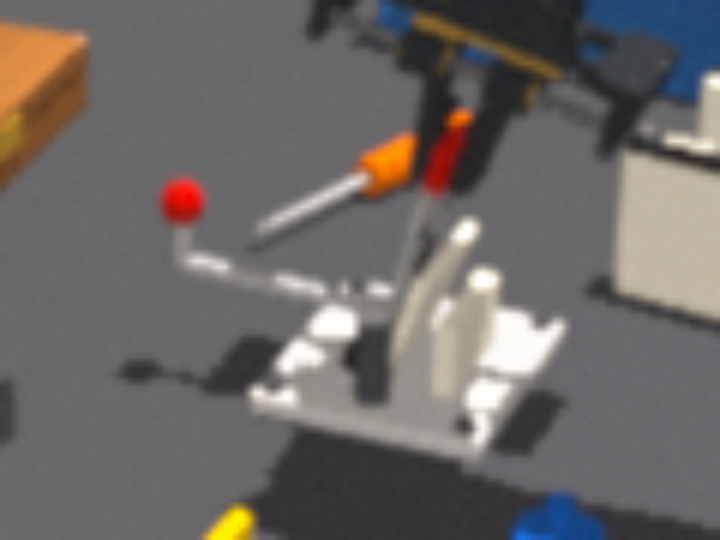

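Run:
```python
from nest import *
where(); plan(*pose(.0055,0,.006,.19))
```

```text
plate in nest mm [ 6.9 -0.2 20.3] tilt 0.228 roll 0.001 J [ 0.26  0.71  0.02  2.17 -0.99  0.05  1.1 ] F [ 0.4 -0.3 -2.5] 13.25
[0.003, 0.041, 0.144, 0.012, -0.0, 0.0] rows>= 0.2
```

Request:
servo_tool --pt "0 0.02 0.05 0.008 0 0" --pt "0.002 0.04 0.1 0.012 0 0" --pt "0.003 0.041 0.144 0.012 0 0" --pt "0.003 0.041 0.144 0.012 0 0"

```text
clock: 13.75
ee_pos: [0.5027, -0.1746, 0.1296]
tool_rot: [0.072, 0.752, 0.652, 0.063]
force: [0.5, 0.9, -3.0]
gripper_width: 0.0095
```

Run:
```python
from nest import *
where(); plan(*pose(.0045,0,-.001,.19))
```

```text
plate in nest mm [5.4 0.3 5.9] tilt 0.191 roll 0.001 J [ 0.19  0.75  0.12  2.13 -0.97  0.13  1.08] F [ 0.5  0.9 -3. ] 13.75
[-0.002, 0.003, 0.07, 0.0, -0.0, 0.0] rows>= 0.1
```

Request:
servo_tool --pt "0 0 0.015 0 0 0" --pt "0 0 0.03 0 0 0" --pt "0 0 0.04 0 0 0" --pt "0 0 0.04 0 0 0"

```text
clock: 14.25
ee_pos: [0.5037, -0.1749, 0.126]
tool_rot: [0.072, 0.752, 0.652, 0.063]
force: [-0.5, -0.2, -1.8]
gripper_width: 0.0099
```

Request:
servo_tool --pt "0 0 0.01 0 0 0" --pt "0 0 0.02 0 0 0" --pt "0 0 0.02 0 0 0"

```text
clock: 14.62
ee_pos: [0.5041, -0.1749, 0.1241]
tool_rot: [0.072, 0.752, 0.652, 0.063]
force: [-1.6, 0.1, -2.3]
gripper_width: 0.0093
```

```bash
python3 -c "
from nest import *
where()"
```

```text
plate in nest mm [5.  0.2 0.2] tilt 0.191 roll 0.001 J [ 0.2   0.76  0.1   2.13 -0.97  0.11  1.08] F [-1.6  0.1 -2.3] 14.625
```

Request:
servo_tool --pt "0 0 0.01 0 0 0" --pt "0 0 0.015 0 0 0" --pt "0 0 0.015 0 0 0"

```text
clock: 15.0
ee_pos: [0.5043, -0.175, 0.1239]
tool_rot: [0.072, 0.752, 0.652, 0.063]
force: [-3.9, 1.4, 13.1]
gripper_width: 0.0098
```

Run:
```python
from nest import *
where()
c=capture('wrist'); save('w7.png',cv2.resize(c['color'][100:280,160:400],None,fx=3.2,fy=3.2))
where()
```

```text
plate in nest mm [ 5.2  0.1 -0. ] tilt 0.193 roll 0.001 J [ 0.21  0.76  0.09  2.13 -0.97  0.1   1.08] F [-3.9  1.4 13.1] 15.0
plate in nest mm [ 5.2  0.1 -0. ] tilt 0.193 roll 0.001 J [ 0.21  0.76  0.09  2.13 -0.97  0.1   1.08] F [-3.9  1.2 12.2] 15.05
```

View pics/w7.png

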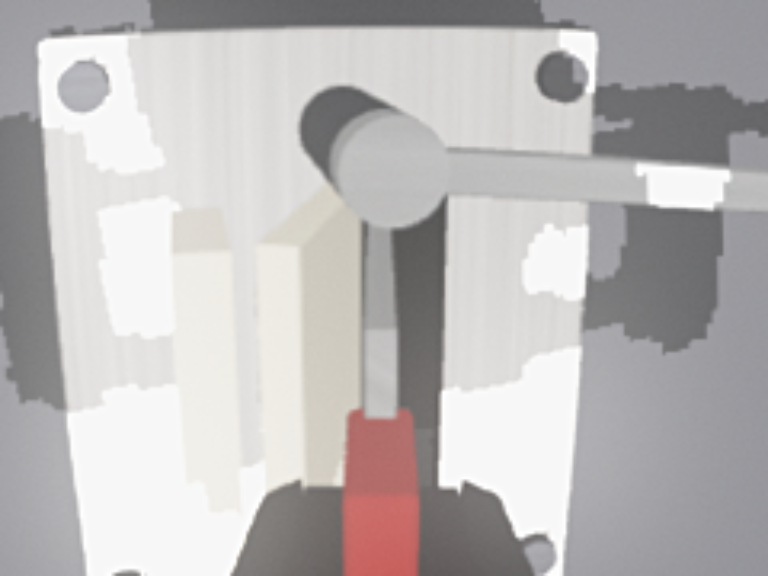

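Request:
servo_tool --pt "0 0 -0.01 0 0 0" --pt "0 -0.01 -0.01 0 0 0" --pt "0 -0.02 -0.008 0 0 0" --pt "0 -0.025 -0.007 0 0 0" --pt "0 -0.025 -0.004 0 0 0"

```text
clock: 15.68
ee_pos: [0.5034, -0.1749, 0.1237]
tool_rot: [0.073, 0.752, 0.652, 0.064]
force: [-1.6, 1.1, 13.4]
gripper_width: 0.0095
```

```bash
python3 -c "
from nest import *
where()"
```

```text
plate in nest mm [4.5 0.1 0. ] tilt 0.195 roll 0.0 J [ 0.21  0.76  0.08  2.13 -0.97  0.09  1.09] F [-1.6  1.1 13.4] 15.675
```

Request:
servo_tool --pt "0 0 -0.02 0 0 0" --pt "0 -0.01 -0.02 0 0 0" --pt "0 -0.02 -0.02 0 0 0" --pt "0 -0.02 -0.02 0 0 0"

```text
clock: 16.18
ee_pos: [0.5008, -0.1746, 0.1244]
tool_rot: [0.073, 0.752, 0.652, 0.063]
force: [4.2, -0.8, -1.1]
gripper_width: 0.0098
```

```bash
python3 -c "
from nest import *
where()"
```

```text
plate in nest mm [ 2.1 -0.1  1.6] tilt 0.193 roll 0.0 J [ 0.22  0.76  0.08  2.14 -0.97  0.09  1.09] F [ 4.2 -0.8 -1.1] 16.175
```

Request:
servo_tool --pt "0 0.003 0.008 0 0 0" --pt "0 0.003 0.015 0 0 0" --pt "0 0.003 0.018 0 0 0" --pt "0 0.003 0.018 0 0 0"

```text
clock: 16.68
ee_pos: [0.501, -0.1747, 0.1231]
tool_rot: [0.073, 0.752, 0.652, 0.063]
force: [3.9, -0.3, 6.2]
gripper_width: 0.0098
```

```bash
python3 -c "
from nest import *
where()"
```

```text
plate in nest mm [ 1.8 -0.2  0.3] tilt 0.193 roll 0.0 J [ 0.22  0.76  0.07  2.14 -0.97  0.09  1.09] F [ 3.9 -0.3  6.2] 16.675
```

Request:
servo_tool --pt "0 0 0 0 0 0" --pt "0 0 0 0 0 0" --pt "0 0 0 0 0 0" --pt "0 0 0 0 0 0" --pt "0 0 0 0 0 0" --fingers 50

```text
clock: 17.3
ee_pos: [0.5001, -0.1743, 0.1223]
tool_rot: [0.072, 0.752, 0.652, 0.063]
force: [0.1, 0.2, 0.3]
gripper_width: 0.0441
```

Run:
```python
from nest import *
where()
c=capture('wrist'); save('w8.png',cv2.resize(c['color'][100:280,160:400],None,fx=3.2,fy=3.2))
s=capture('side'); save('s8.png',cv2.resize(s['color'][150:240,220:340],None,fx=6,fy=6))
```

```text
plate in nest mm [ 0.5  0.1 -0. ] tilt 0.191 roll 0.001 J [ 0.22  0.76  0.07  2.14 -0.97  0.09  1.09] F [0.1 0.2 0.3] 17.3
```

View pics/w8.png

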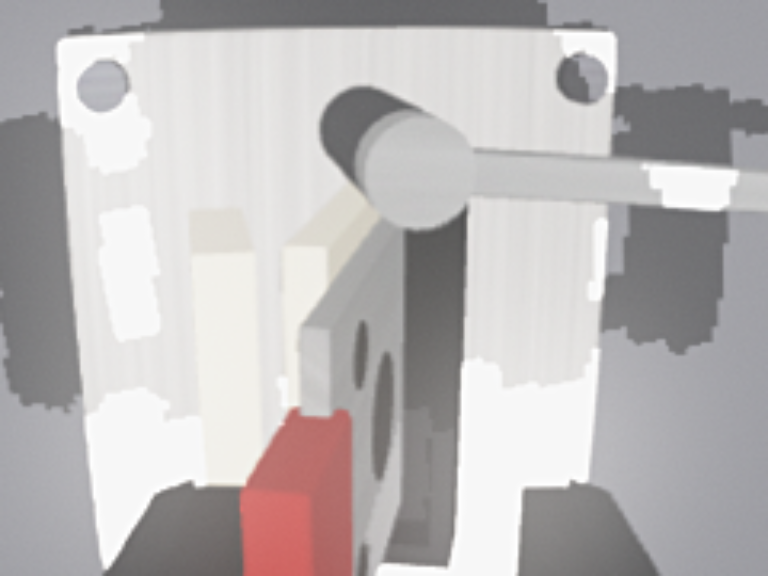

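View pics/s8.png

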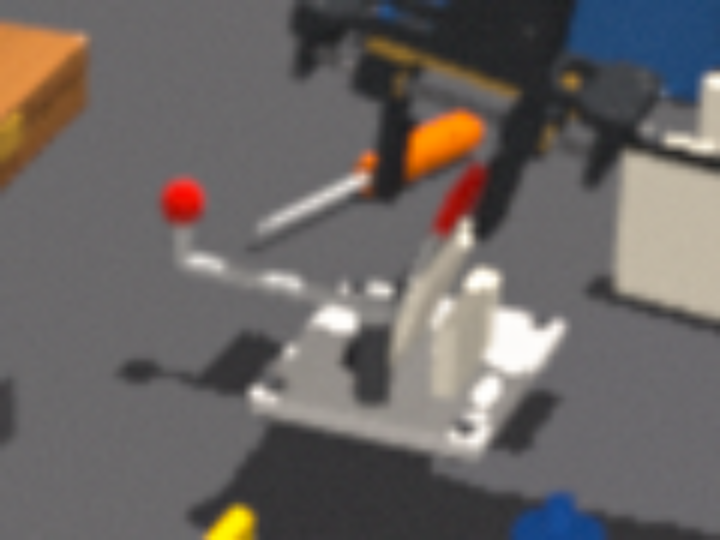

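Request:
servo_tool --pt "0 0 0 0 0 0" --pt "0 0 0 0 0 0" --pt "0 -0.02 -0.1 0 0 0" --pt "0 -0.04 -0.2 0 0 0" --pt "0 -0.08 -0.4 0.01 0 0" --pt "0 -0.1 -0.6 0.03 0 0" --pt "0 -0.12 -0.8 0.05 0 0" --pt "0 -0.12 -1 0.06 0 0" --pt "0 -0.12 -1 0.06 0 0" --fingers 75

```text
clock: 18.52
ee_pos: [0.4706, -0.1701, 0.2197]
tool_rot: [0.002, 0.755, 0.655, 0.002]
force: [-0.0, -0.0, 0.1]
gripper_width: 0.0659
```

Run:
```python
from nest import *
where();print(cur()[0])
c=capture('wrist'); save('w9.png',c['color'])
import pickle; pickle.dump(c,open('w9.pkl','wb'))
s=capture('side'); save('s9.png',cv2.resize(s['color'][150:240,220:340],None,fx=6,fy=6))
```

```text
plate in nest mm [-11.7  -0.  106.2] tilt 0.006 roll -0.0 J [-0.13  0.68  0.65  2.01 -0.67  0.66  0.82] F [-0.  -0.   0.1] 18.525
[ 0.47056582 -0.17012594  0.21971045]
```

View pics/w9.png

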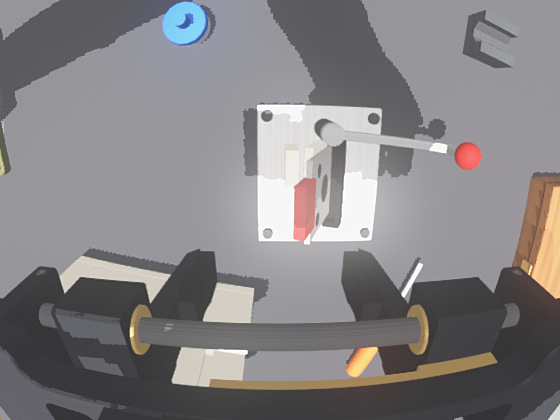

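View pics/s9.png

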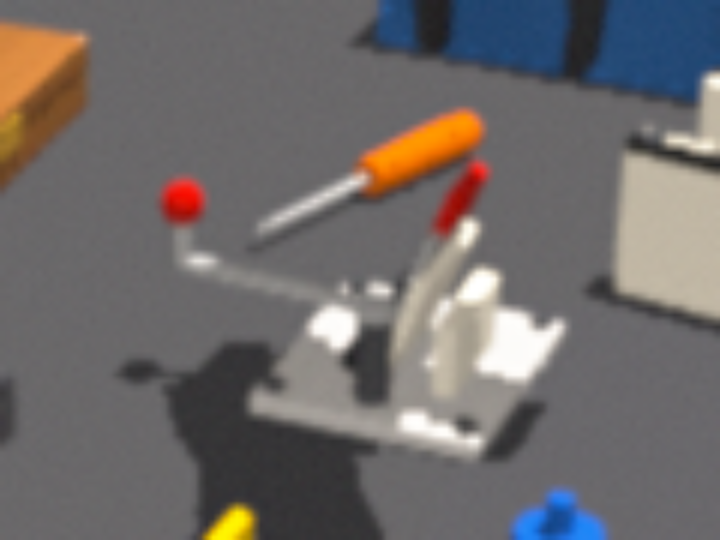

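```bash
cat > keep.py <<'E'
from nest import *
P=np.array([.5242,-.1242]); A0=np.degrees(A)
def kp(theta,off,z,r=.115):  # theta keeper angle of ball contact, off distance from ball centre behind
    w=np.radians(A0)-theta; rad=np.array([np.cos(w),np.sin(w)]); tan=np.array([-np.sin(w),np.cos(w)])
    q=P+rad*r+tan*off
    return np.r_[q,z], down(np.degrees(w)+90)
E
python3 - <<'E'
from keep import *
plan(*kp(.0715,.042,.22)); print(kp(.0715,.042,.22)[0])
import pickle; c=pickle.load(open('w9.pkl','rb'))
hsv=cv2.cvtColor(c['color'],cv2.COLOR_RGB2HSV);m=((hsv[...,0]<8)|(hsv[...,0]>172))&(hsv[...,1]>120); m[:130]=0;m[180:]=0;m[:,:440]=0;m[:,490:]=0
ys,xs=np.nonzero(m); print(onz(c,(xs.mean(),ys.mean()),.101,True)); print(onz(c,(333,134),.071,True))
E
```

```text
[0.431, 0.828, -0.006, 0.001, 0.0, -0.238] rows>= 4.0
[-0.248, 0.9, -0.007, 0.001, 0.0, -0.238] rows>= 4.0
[ 0.64551453 -0.10771408  0.22      ]
[ 0.63646008 -0.14902023  0.101     ]
[ 0.52367954 -0.12396452  0.071     ]
```

Request:
servo_tool --pt "0.11 0.2 0 0 0 -0.059" --pt "0.22 0.42 0 0 0 -0.119" --pt "0.33 0.63 0 0 0 -0.178" --pt "0.43 0.83 0 0 0 -0.238" --pt "0.43 0.83 0 0 0 -0.238" --fingers 0

```text
clock: 19.25
ee_pos: [0.5585, -0.1384, 0.2177]
tool_rot: [0.001, 0.464, 0.886, 0.002]
force: [-0.7, 0.1, 0.2]
gripper_width: 0.018
```

```bash
python3 -c "
from keep import *
plan(*kp(.0715,.042,.22));where()"
```

```text
[-0.243, 0.89, -0.02, 0.001, 0.0, -0.239] rows>= 4.0
plate in nest mm [64.8 44.3 76.1] tilt 0.003 roll 0.002 J [-0.1   0.72  0.46  1.79 -0.45  0.74  1.21] F [-0.7  0.1  0.2] 19.25
```

Request:
servo_tool --pt "-0.06 0.22 0 0 0 -0.059" --pt "-0.12 0.45 -0.01 0 0 -0.119" --pt "-0.18 0.67 -0.01 0 0 -0.178" --pt "-0.24 0.89 -0.02 0 0 -0.238" --pt "-0.24 0.89 -0.02 0 0 -0.238"

```text
clock: 19.88
ee_pos: [0.6444, -0.1081, 0.22]
tool_rot: [0.001, 0.111, 0.994, 0.001]
force: [-0.2, 0.7, -0.5]
gripper_width: 0.0002
```

```bash
python3 -c "
from keep import *
plan(*kp(.0715,.042,.107));where();print(cur()[0])"
```

```text
[-0.004, 0.002, 0.565, 0.0, 0.0, -0.001] rows>= 0.9
[-0.004, 0.003, 0.565, 0.0, 0.0, -0.001] rows>= 0.9
plate in nest mm [141.3  86.4  50.6] tilt 0.002 roll 0.002 J [-0.04  0.79  0.26  1.53 -0.25  0.86  1.66] F [-0.2  0.7 -0.5] 19.875
[ 0.64441884 -0.10814825  0.22004322]
```

Request:
servo_tool --pt "0 0 0.3 0 0 0" --pt "0 0 0.6 0 0 0" --pt "-0.01 0.005 0.9 0 0 0"

```text
clock: 20.25
ee_pos: [0.6437, -0.1094, 0.1297]
tool_rot: [0.0, 0.113, 0.994, -0.0]
force: [-0.4, -0.6, -0.2]
gripper_width: 0.0002
```

Request:
servo_tool --pt "0 0 0.1 0 0 0" --pt "0 0 0.23 0 0 0" --pt "0 0 0.23 0 0 0" --pt "0 0 0.23 0 0 0"

```text
clock: 20.75
ee_pos: [0.6467, -0.1084, 0.1087]
tool_rot: [0.002, 0.109, 0.994, 0.0]
force: [0.9, -0.2, -0.4]
gripper_width: 0.0006
```

Run:
```python
from keep import *
c=capture('wrist'); save('w10.png',c['color']);s=capture('side'); save('s10.png',cv2.resize(s['color'][150:240,200:340],None,fx=5,fy=5))
p0,R0,_=cur();print(p0)
# rows relative to present
for t in np.linspace(.0715,.35,4):
    q,Rt=kp(t,.0295,.107); d=R0.inv().apply(q-p0)/.1; w=(R0.inv()*Rt).as_rotvec()/np.pi; print(round(t,2),np.round(np.r_[d,w],3).tolist())
```

```text
[ 0.64678198 -0.10826057  0.10872846]
0.07 [0.013, -0.122, 0.017, 0.0, 0.001, -0.001]
0.16 [-0.01, -0.23, 0.017, 0.0, 0.001, 0.028]
0.26 [-0.022, -0.34, 0.017, 0.0, 0.001, 0.058]
0.35 [-0.025, -0.45, 0.017, 0.0, 0.001, 0.088]
```

View pics/w10.png

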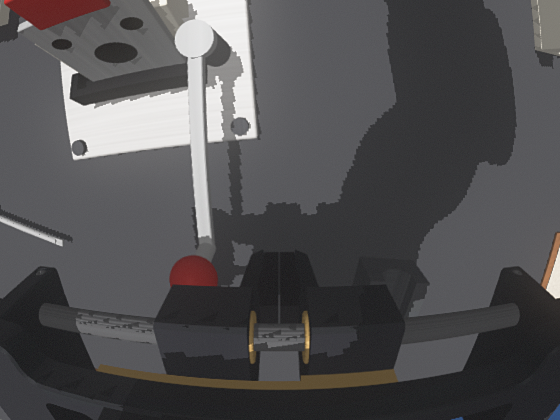

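View pics/s10.png

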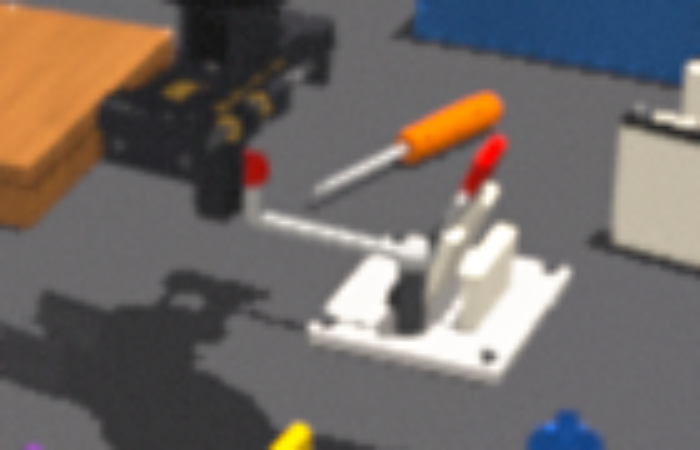

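Request:
servo_tool --pt "0.01 -0.07 0.01 0 0 0" --pt "0.013 -0.12 0.015 0 0 0" --pt "-0.01 -0.23 0.017 0 0 0.028" --pt "-0.022 -0.34 0.017 0 0 0.058" --pt "-0.025 -0.45 0.017 0 0 0.088"

```text
clock: 21.48
ee_pos: [0.6388, -0.1531, 0.1061]
tool_rot: [0.001, 0.246, 0.969, 0.001]
force: [0.1, 1.0, -0.6]
gripper_width: 0.0004
```

Run:
```python
from keep import *
c=capture('wrist'); save('w11.png',c['color'])
p0,R0,s=cur();print(p0,s['force'],s['joint_positions'].round(2))
for t in np.linspace(.35,.95,8)[1:]:
    q,Rt=kp(t,.0295,.107); d=R0.inv().apply(q-p0)/.1; w=(R0.inv()*Rt).as_rotvec()/np.pi; print(round(t,2),np.round(np.r_[d,w],3).tolist())
```

```text
[ 0.63816204 -0.15536367  0.10616507] [-0.68680848 -1.25185437  0.06354155] [ 0.03  0.94  0.27  1.59 -0.37  0.66  1.55]
0.44 [-0.02, -0.07, -0.008, -0.0, 0.001, 0.024]
0.52 [-0.034, -0.171, -0.008, -0.0, 0.001, 0.052]
0.61 [-0.038, -0.272, -0.008, 0.0, 0.001, 0.079]
0.69 [-0.034, -0.374, -0.008, 0.0, 0.001, 0.106]
0.78 [-0.022, -0.475, -0.008, 0.0, 0.001, 0.134]
0.86 [-0.0, -0.574, -0.008, 0.0, 0.001, 0.161]
0.95 [0.029, -0.672, -0.008, 0.0, 0.001, 0.188]
```

View pics/w11.png

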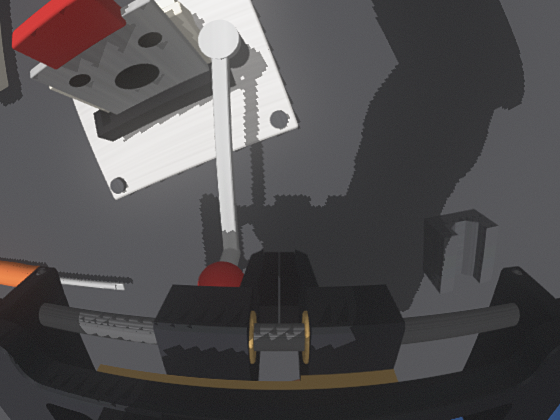

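Request:
servo_tool --pt "-0.02 -0.07 0 0 0 0.024" --pt "-0.034 -0.17 0 0 0 0.052" --pt "-0.038 -0.27 0 0 0 0.079" --pt "-0.034 -0.37 0 0 0 0.106" --pt "-0.022 -0.475 0 0 0 0.134" --pt "0 -0.574 0 0 0 0.161" --pt "0.029 -0.672 0 0 0 0.188" --pt "0.029 -0.672 0 0 0 0.188"

```text
clock: 22.52
ee_pos: [0.6039, -0.2113, 0.1061]
tool_rot: [0.001, 0.516, 0.856, 0.0]
force: [0.4, -0.8, 0.1]
gripper_width: 0.0004
```

Run:
```python
from keep import *
c=capture('wrist'); save('w12.png',c['color'])
p0,R0,s=cur();print(p0,s['force'],s['joint_positions'].round(2))
for t in np.r_[np.linspace(.95,1.45,6)[1:],1.5,1.55,1.571]:
    q,Rt=kp(t,.0295,.107); d=R0.inv().apply(q-p0)/.1; w=(R0.inv()*Rt).as_rotvec()/np.pi; print(round(t,2),np.round(np.r_[d,w],3).tolist())
```

```text
[ 0.60434851 -0.21053822  0.10600023] [0.10077824 1.34838867 0.33676683] [ 0.05  0.95  0.4   1.65 -0.55  0.65  1.23]
1.05 [-0.037, -0.137, -0.01, 0.001, 0.0, 0.035]
1.15 [-0.048, -0.255, -0.011, 0.001, 0.0, 0.067]
1.25 [-0.047, -0.374, -0.011, 0.001, 0.0, 0.099]
1.35 [-0.034, -0.492, -0.011, 0.001, 0.0, 0.131]
1.45 [-0.009, -0.608, -0.011, 0.001, 0.0, 0.162]
1.5 [0.007, -0.665, -0.011, 0.001, 0.0, 0.178]
1.55 [0.027, -0.721, -0.012, 0.001, 0.0, 0.194]
1.57 [0.036, -0.744, -0.012, 0.001, 0.0, 0.201]
```

View pics/w12.png

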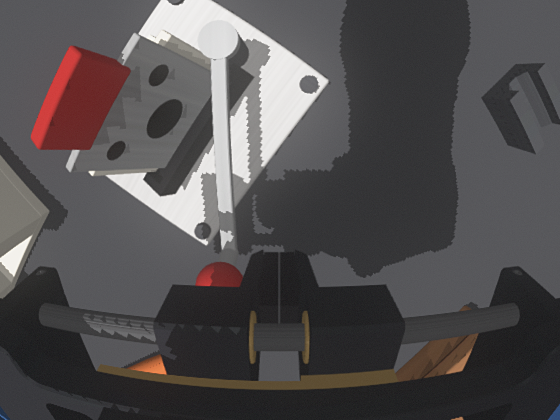

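Request:
servo_tool --pt "-0.02 -0.07 0 0 0 0.017" --pt "-0.037 -0.137 0 0 0 0.035" --pt "-0.048 -0.255 0 0 0 0.067" --pt "-0.047 -0.374 0 0 0 0.099" --pt "-0.034 -0.492 0 0 0 0.131" --pt "-0.009 -0.608 0 0 0 0.162" --pt "0.007 -0.665 0 0 0 0.178" --pt "0.007 -0.665 0 0 0 0.178"

```text
clock: 23.58
ee_pos: [0.545, -0.241, 0.1059]
tool_rot: [0.001, 0.733, 0.68, 0.001]
force: [0.5, -1.0, -0.5]
gripper_width: 0.0002
```

Request:
servo_tool --pt "0 -0.02 0 0 0 0.005" --pt "0.01 -0.04 0 0 0 0.01" --pt "0.02 -0.06 0 0 0 0.016" --pt "0.02 -0.06 0 0 0 0.016"

```text
clock: 24.08
ee_pos: [0.5394, -0.2381, 0.1058]
tool_rot: [0.001, 0.75, 0.662, 0.001]
force: [0.2, 0.9, -0.2]
gripper_width: 0.0004
```

Run:
```python
from keep import *
c=capture('wrist'); save('w13.png',c['color'])
t=capture('top'); save('t13.png',cv2.resize(t['color'][150:280,300:440],None,fx=5,fy=5)); 
s=capture('side'); save('s13.png',cv2.resize(s['color'][150:240,200:340],None,fx=5,fy=5))
p0,R0,s=cur();print(p0,s['force'],s['joint_positions'].round(2)); d=p0[:2]-P; print('theta', A-np.arctan2(d[1],d[0]), np.hypot(*d), kp(1.571,.0295,.107)[0])
```

```text
[ 0.53941605 -0.23811365  0.10573603] [0.06205526 0.00687828 0.49948821] [ 0.06  0.93  0.51  1.81 -0.76  0.6   0.92]
theta 1.2944070924356497 0.11492539711846342 [ 0.53691502 -0.24224058  0.107     ]
```

View pics/w13.png

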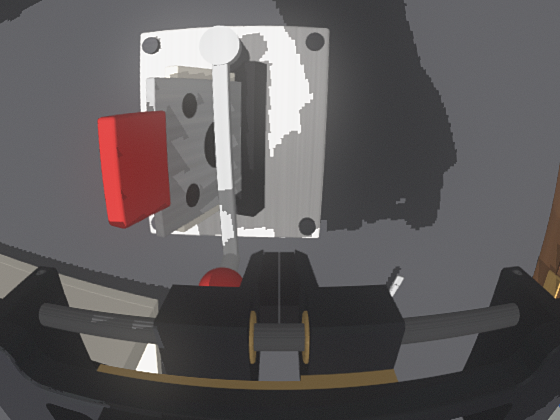

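View pics/s13.png

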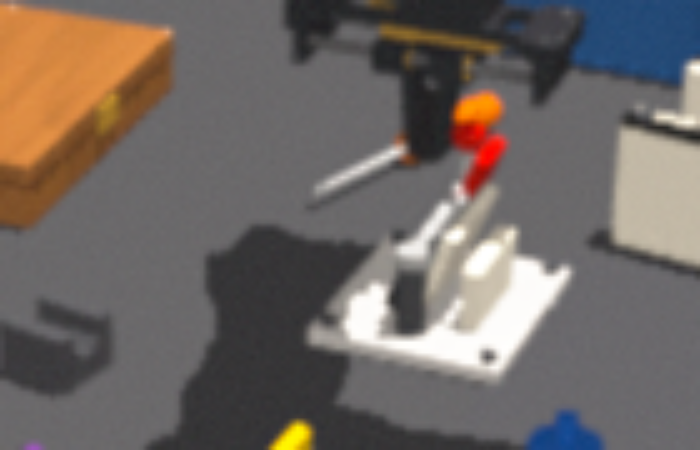

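Request:
servo_tool --pt "-0.01 -0.02 0 0 0 0" --pt "-0.02 -0.03 0 0 0 0" --pt "-0.02 -0.03 0 0 0 0"

```text
clock: 24.6
ee_pos: [0.5361, -0.2401, 0.1058]
tool_rot: [0.001, 0.75, 0.662, 0.001]
force: [-0.0, 0.3, -0.0]
gripper_width: 0.0006
```

Run:
```python
from keep import *
p0,R0,s=cur();print(p0,s['force'])
c=capture('wrist')
a=onz(c,(219,46),.071,True); m=c['color'].astype(int)
for r in (100,150,200,225):
    row=c['color'][r].astype(int).sum(1); print(r,row[205:250].tolist())
print(a)
```

```text
[ 0.53609519 -0.24011468  0.10581337] [-0.0152075   0.34511914 -0.02106281]
100 [386, 385, 387, 383, 386, 389, 385, 383, 380, 386, 377, 376, 515, 683, 702, 699, 696, 694, 693, 690, 690, 694, 696, 693, 699, 705, 687, 594, 389, 318, 345, 346, 347, 347, 347, 351, 346, 349, 350, 356, 323, 246, 222, 222, 227]
150 [387, 382, 385, 389, 388, 294, 179, 181, 183, 188, 178, 166, 211, 523, 703, 704, 696, 691, 689, 688, 687, 688, 685, 691, 693, 700, 705, 668, 529, 315, 310, 334, 335, 339, 340, 336, 341, 338, 340, 345, 319, 195, 184, 190, 191]
200 [322, 323, 326, 331, 327, 324, 333, 329, 331, 329, 331, 363, 378, 373, 366, 339, 390, 404, 404, 402, 399, 396, 400, 395, 399, 399, 407, 411, 403, 376, 341, 278, 206, 172, 178, 171, 174, 177, 178, 178, 173, 180, 176, 183, 177]
225 [438, 435, 439, 440, 442, 450, 455, 449, 449, 447, 451, 454, 443, 439, 435, 430, 442, 704, 705, 692, 688, 684, 681, 681, 689, 653, 412, 369, 391, 393, 363, 319, 363, 434, 445, 441, 431, 433, 434, 437, 447, 457, 456, 454, 457]
[ 0.52048174 -0.12715478  0.071     ]
```

Request:
servo_tool --pt "0 -0.015 0 0 0 0" --pt "0 -0.03 0 0 0 0" --pt "0 -0.04 0 0 0 0"

```text
clock: 25.02
ee_pos: [0.5342, -0.2399, 0.106]
tool_rot: [0.003, 0.749, 0.662, 0.002]
force: [6.5, -1.0, -4.1]
gripper_width: 0.0005
```

Request:
servo_tool --pt "0 -0.015 0 0 0 0" --pt "0 -0.03 0 0 0 0" --pt "0 -0.03 0 0 0 0"

```text
clock: 25.4
ee_pos: [0.534, -0.2399, 0.1062]
tool_rot: [0.005, 0.749, 0.663, 0.003]
force: [10.4, -1.7, -7.0]
gripper_width: 0.0005
```

Run:
```python
from keep import *
p0,R0,s=cur();print(p0,s['force'])
c=capture('wrist'); save('w14.png',c['color']);t=capture('top'); save('t14.png',cv2.resize(t['color'][150:280,300:440],None,fx=5,fy=5))
```

```text
[ 0.53399813 -0.23985744  0.10618765] [10.39817948 -1.71819859 -6.98369464]
```

View pics/w14.png

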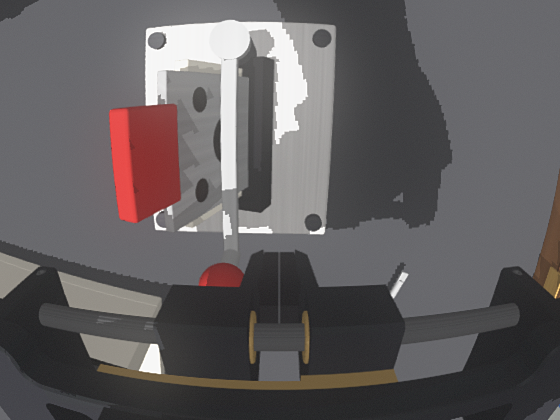

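The arm is at its stop: it runs from the pivot at (230,40) straight down to (232,250), parallel to the base edges. It no longer moves with 10 N on it. I back off to the front, then up.

Request:
servo_tool --pt "0 0.1 0 0 0 0" --pt "0 0.25 0 0 0 0" --pt "0 0.4 0 0 0 0" --pt "0 0.45 -0.3 0 0 0" --pt "0 0.45 -0.7 0 0 0" --pt "0 0.45 -1 0 0 0" --pt "0 0.45 -1 0 0 0"

```text
clock: 26.38
ee_pos: [0.5739, -0.2455, 0.208]
tool_rot: [0.002, 0.75, 0.662, 0.001]
force: [0.9, 1.2, 0.2]
gripper_width: 0.0003
```

Run:
```python
from keep import *
c=capture('wrist'); save('w15.png',c['color']);t=capture('top'); save('t15.png',t['color'])
s=capture('side'); save('s15.png',cv2.resize(s['color'][150:240,200:340],None,fx=5,fy=5))
hsv=cv2.cvtColor(c['color'],cv2.COLOR_RGB2HSV);m=((hsv[...,0]<8)|(hsv[...,0]>172))&(hsv[...,1]>120)
n,l,st,ce=cv2.connectedComponentsWithStats(m.astype(np.uint8))
for i in range(1,n):
    if st[i,4]>60:
        q=onz(c,ce[i],.101,True); d=q[:2]-P; print(ce[i],st[i,4],q,'theta',A-np.arctan2(d[1],d[0]),np.hypot(*d))
# predicted seated plate/tab corners
o=N+nx*.0025
for x,y,z in [(5,21,105),(5,-21,105),(5,-21,80),(2.5,35,80),(2.5,-35,80),(-5,-21,105),(-5,21,105)]:
    print((x,y,z),proj(c,o+nx*x/1e3+ny*y/1e3+nz*z/1e3,True).round(1))
```

```text
[146.46162221 134.26456179] 1837 [ 0.48277076 -0.17351533  0.101     ] theta 2.125907949359801 0.06440794628322241
[189.07735849 212.59433962] 530 [ 0.50419292 -0.23902726  0.101     ] theta 1.5997009537270628 0.11655720593171214
(5, 21, 105) [139.  104.7]
(5, -21, 105) [142.5 166.3]
(5, -21, 80) [165.  159.2]
(2.5, 35, 80) [159.7  83.8]
(2.5, -35, 80) [163.7 177.2]
(-5, -21, 105) [132.4 165.4]
(-5, 21, 105) [128.7 105.4]
```

View pics/w15.png

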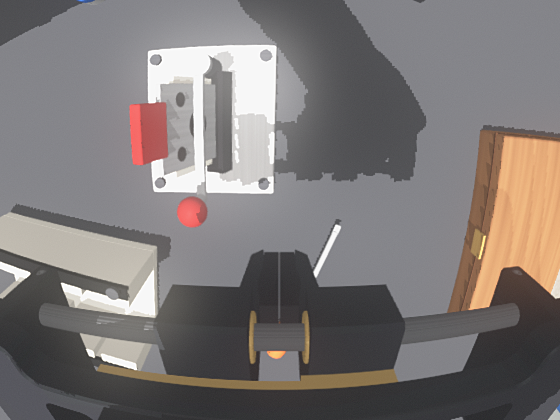

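View pics/s15.png

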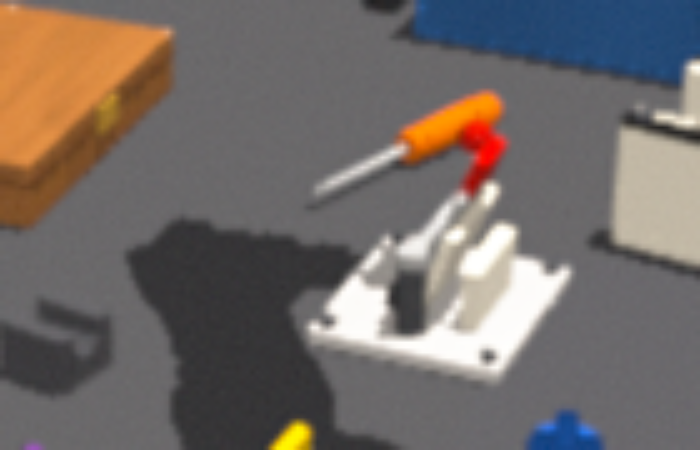

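View pics/t15.png

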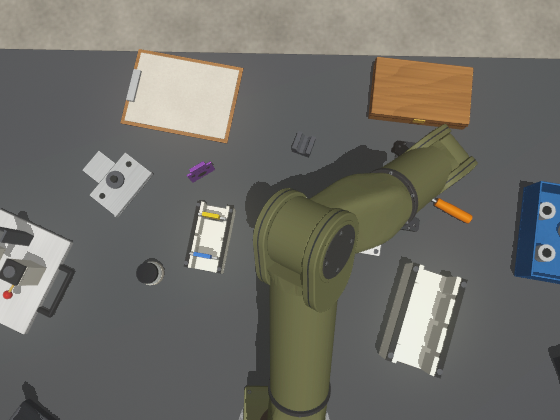

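Run:
```python
from keep import *
im=cv2.imread('pics/w15.png'); c=capture('wrist')
a=cv2.resize(im[35:215,110:290],None,fx=4.2,fy=3.3,interpolation=cv2.INTER_CUBIC)
o=N+nx*.0025
def q(x,y,z): 
    u=proj(c,o+nx*x/1e3+ny*y/1e3+nz*z/1e3,True); return (int((u[0]-110+.5)*4.2),int((u[1]-35+.5)*3.3))
L=[(q(5,21,105),q(5,-21,105)),(q(5,-21,105),q(5,-21,75)),(q(5,21,105),q(5,21,75)),(q(2.5,35,80),q(2.5,35,0)),(q(2.5,-35,80),q(2.5,-35,0)),(q(2.5,35,0),q(2.5,-35,0)),(q(2.5,35,80),q(2.5,-35,80)),(q(-5,21,105),q(-5,-21,105))]
for s,e in L: cv2.line(a,s,e,(0,255,0),1)
for X,Y in [(-70.76,-75),(59.24,-75),(59.24,75),(-70.76,75)]:
    w=Rz.apply([X/1e3,Y/1e3,.012])+[.51877,-.17598,0]; u=proj(c,w,True); cv2.circle(a,(int((u[0]-109.5)*4.2),int((u[1]-34.5)*3.3)),4,(255,0,255),1)
cv2.imwrite('pics/w15c.png',a)
```

```text
(no output)
```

View pics/w15c.png

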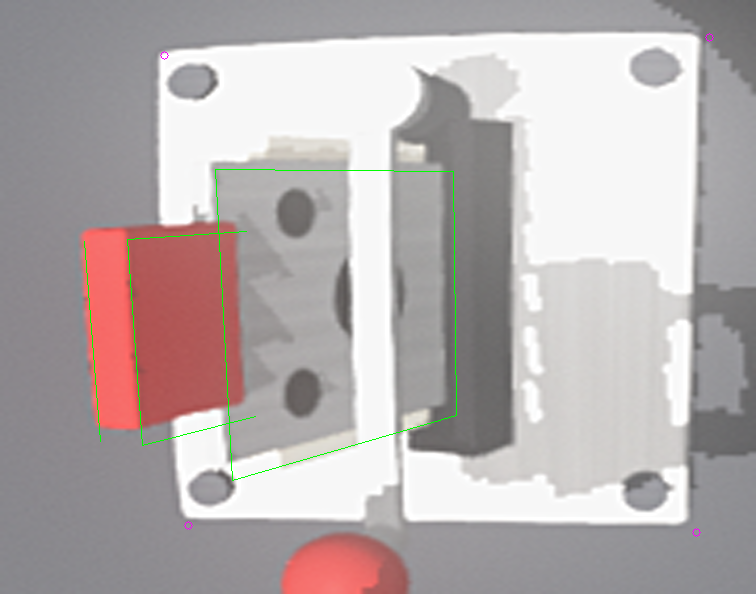

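Run:
```python
from h import *
s=robot.sense();print(s['force'],np.abs(s['qvel']).max(),s['clock']); print(robot.hand_in())
```

```text
[-0.21866972 -0.22165485 -0.46768861] 0.004615914931781953 26.575
the job is handed in; nothing more can be done
None
```

I slid the red gauge straight up out of the white rack's middle slot and set it down on the stand's ledge while still gripped. After letting go, I pushed the keeper arm across to its stop and handed the job in at about 26.6 s of the 59 s allowed. No verdict is reported back.

**Placing tilt:** the wrist joints (5 and 6) hit their limits, so I placed the plate about 0.16 rad more upright than the backrest. That is inside the 0.4 rad allowed while held. After release it tipped back onto the backrest.

**Last checks:**
- **Placement:** before release, force and position both showed the plate's foot on the ledge and against the backrest, within about 1 mm sideways. The last wrist picture shows it flat against the backrest and between the end stops. My drawn outline of the seated plate was 2–3 px off, but the stand's own corners were off by about as much, so I put that down to camera error.
- **Keeper:** the arm stopped moving with about 10 N on it. The ball's position gives about 1.60 rad, which matches the 1.571 rad stop within camera accuracy.
- **Other things:** the blue and yellow gauges, puck, jar, V-block and driver look unmoved in the pictures, by eye only. I never picked out the bracket by name.
- **Robot:** it was clear of everything and at rest, with about 0.5 N of leftover force reading.

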